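# Charge the plunger dispenser in its filling dock

### The arm

A 6-joint arm with a two-finger parallel gripper is mounted at the origin on a cart in front of the work surface, level with it; the furniture and walls round the work are solid. World frame = base frame: x ahead of the robot, y to its left, z up, the work surface at z = 0. Lengths are in m, angles in rad, forces in N, time in s.
With the tool pointing down it reaches from about 0.225 to 0.875 m from the base axis. Payload 3.4 kg.
Tool frame: the origin (TCP) lies midway between the tips of the shut fingers; the grasp point (between the pads) lies 19 mm behind it (manip.pinch_z is the distance from the TCP to the grasp point, in m); z points along the fingers, y is the line along which they close (so a half turn about z gives the same grasp; the last joint's range is limited). The gripper opens to 85 mm and grips with 20 to 120 N. Pads are 22 mm wide; open, the fingers measure 114 mm over their backs; the gripper's body (76 mm by 85 mm) begins 54 mm behind the grasp point. The pads swing forward as they close: fully open they stand 13 mm farther back than shut.
Start: joints at [-1.456, 0.276, 1.505, -0, 1.361, -0.121], TCP at [0.134, -0.559, 0.231] pointing down, gripper open.
Joint ranges: [-2.89, 2.89], [-0.75, 2.08], [0.22, 2.7], [-1.18, 4.32], [0.11, 2.71], [-2.7, 2.7]. Speed limits (rad/s): [2.57, 2.57, 3.14, 3.14, 3.14, 3.14].

### API

Orientations are given as a unit quaternion [w, x, y, z].
In Python, from rig import manip gives the robot as it stands.
- The arm moves only by the tool carry_out, never from a script. Its arguments are lists of equal length, an entry for each row: "delta_pos": the shift along the tool's x, y, z scaled (see below), a list of three; "turn": the turn, a rotation vector about the tool's x, y, z scaled (see below), a list of three; "claw": the closure, from -1 (fully open) to 1 (shut). A call has 1 to 12 rows; each row is the pose to reach, as a shift and turn from the pose commanded when the call began, along the tool's axes at that moment; what a row does not reach only later rows make up. The controller multiplies each number of a shift by 400 mm and each number of a turn by 30 degrees. A row lasts 1/10 s, in which the tool goes at most 50 mm and 8.59 degrees, less where a joint would pass 70% of its speed; a pose out of reach is approached as far as the arm can. A call with a number of a shift or a turn outside -1 to 1 is refused whole. A call with a gripper value outside its range is refused whole. The fingers move at their own pace and stop on an object; "force" is the grip in N (left out, the last holds). Time passes only in rows, so rows that repeat a pose let the fingers close. It gives the time, the measured TCP pose, the force, the opening and the grip force at its end, in the units of the state.
- manip.get_state(): the state, without advancing time (a new reading comes with each control period).
- manip.get_image(name): name is "scene" or "top" or "wrist"; returns a dict with "image" (480x640x3 uint8, red, green, blue), "z_map" (480x640 float32, m along the optical axis (not along the pixel's ray), 0 where there is no reading), "fx", "fy", "cx", "cy" (pixels), "k1" (the pictures are not rectified: a ray, as slopes to the right and down, at radius r is drawn at 1 + k1 r^2 times it, then the intrinsics apply), "world_to_cam" (4x4, takes a point from world to camera coordinates). Camera axes: x right, y down, z forward; pixel columns grow to the right and rows downward; lengths in m; the calibration is good to about 2 mm. A picture is of the moment at which its call begins.
- manip.sign_off(): hands the job in; it is judged then, once.
Trained networks look in the newest picture that a camera, given by its name, has taken for a name from the list of things; names that differ only in an ending like _2 or _b are one class to them, and where a whole thing is asked for, a point or a joint stands for the part that bears it (a point fixed in the world has none). Each returns a list of dicts, best first, with "score" (0 to 1); they miss things now and then, are a little off and sometimes report something else, mostly with a low value. They report only what shows in the picture. A call takes as long as a camera call. They do not tell look-alikes from the thing itself.
- manip.spot_in(camera, query): "point" ([x, y, z] in m, in world coordinates, good to about 4 mm: the middle of the surface that is visible of it).
- manip.place_of(camera, query): "point" ([x, y, z] in m, in world coordinates, good to about 4 mm: a listed point, or the origin of a listed thing).
The state is a dict: "clock": time; "qpos": joint angles; "qd": joint speeds; "effort": joint torques, N m; "position": TCP position; "ee_rot": TCP orientation; "contact_force": force on the tool from outside, world axes, zero at the start; "moment": the same for the moment, N m; "width": finger opening in m; "gripper_force": force on a finger pad.
Only numpy, scipy, OpenCV 4.12 (cv2) and the standard library are available. Lean on these libraries where they do the work, as an engineer would, in place of code of your own. Each camera call takes 0.05 s, during which the arm holds its last target. There are 200 camera calls.

### The job

Charge the hand dispenser. Take it out of the metal tray and lay it in the slanted rest, plunger end up, and let go; then take it again, stand it upright on the floor of the square well of the filling dock and let go. Press its spring plunger steadily with less than 40 N, past the soft first stop right down to the hard second stop, hold it there for at least half a second, then let it come all the way back up, leaving the dispenser standing in the dock and the glassware and jar behind the work where they are.

Things in the scene. Friction and masses are not known exactly. Their poses are not given: they have to be found in the camera images.
- dispenser: White dispenser: square bar 34 x 34 x 110 mm, on its upper end a steel collar (26 mm across, 5 mm high) and the plunger; 158 mm long in all, about 0.25 kg. Origin: centre of the square foot face; +z runs along the bar to the plunger. Starts lying flat on the tray's floor (4 mm thick), plunger away from the robot. All four sides alike; grip the bar across two of them.
- plunger: Spring plunger: round grey button 32 mm across, 12 mm thick, on a 12 mm rod. Origin: centre of its outer face, 158 mm along the dispenser's +z when up; axes as the dispenser's. Moves from 3 N, soft first stop at 6 N, gives way again from 11 N, hard second stop at 13 to 14 N, then force climbs steeply. Feel for the strokes (under 25 mm in all). Springs back by itself. Keep below 40 N.
- tray: Fixed open aluminium tray 230 (x) x 190 (y) mm with walls 75 mm high, 4 mm thick. Origin: centre of the underside; x points away from the robot at yaw 0, z up.
- rest: Fixed grey slanted rest, base 150 (x) x 90 (y) mm, 100 mm high. Its bed rises at 45 degrees towards its +x: a dispenser lying on it points along (0.707, 0, 0.707) of the rest's frame. The bed is 30 mm wide; its lowest 35 mm has flaring side lips 43 mm apart, about 20 mm high; a plate across the low end stops the foot. Higher up the bar's sides are free for fingers. Origin: centre of the underside, z up.
- rest_seat (a point): Where the centre of the dispenser's foot face lies when it is seated in the rest (at -50, 0, 42 mm in the rest's frame).
- dock: Fixed black filling dock, a block 96 x 96 mm and 40 mm high with a short steel stub at its +x side. In its middle is a square well 40 mm wide (sides along the block's), 30 mm deep, with a 5 mm chamfer round its mouth. Origin: centre of the underside.
- dock_floor (a point): Centre of the floor of the dock's well, 10 mm above the bench: the centre of the dispenser's foot face belongs here. Axes as the dock's.
- flask: Glass conical flask, 84 mm wide, 140 mm high, standing behind the work. Bystander. Origin: centre of its underside.
- jar: Sample jar with white lid, 66 mm wide, 84 mm high, standing behind the work. Bystander. Origin: centre of its underside.
- beaker: Glass beaker, 80 mm wide, 105 mm high, standing behind the work. Bystander. Origin: centre of its underside.
Not all that is in view belongs to the job. Of the things shaped like the dock, the black one is meant.

How it is judged:
On the way, in this order (a step that is already met when the one before it is completed fails the run):
1. the dispenser lies in the slanted rest, plunger end up, let go (distance between dispenser and rest_seat below 0.015 m and angle between dispenser's own z axis and vertical between 0.65 and 0.92 rad and x of plunger in the frame of rest above 0.03 m and contact force between the fingers and dispenser below 0.2 N and linear speed of dispenser below 0.02 m/s and angular speed of dispenser below 0.2 rad/s), for 0.2 s.
2. the dispenser stands upright on the floor of the dock's well, let go (angle between dispenser's own z axis and vertical below 0.06 rad and horizontal distance between dispenser and dock_floor below 0.008 m and z of dispenser in the frame of dock below 0.013 m and z of plunger in the frame of dock above 0.1 m and contact force between the fingers and dispenser below 0.2 N and linear speed of dispenser below 0.02 m/s and angular speed of dispenser below 0.2 rad/s), for 0.2 s.
3. the plunger is held down at its hard second stop, the dispenser standing in the dock (angle between dispenser's own z axis and vertical below 0.06 rad and horizontal distance between dispenser and dock_floor below 0.008 m and z of dispenser in the frame of dock below 0.013 m and z of plunger in the frame of dock above 0.1 m and z of plunger in the frame of dispenser below 0.1405 m), for 0.5 s.
At the end, for the whole second after the job is handed in: The dispenser stands released in the dock's well, foot on its floor (within 3 mm in height, 8 mm sideways, tilted under 0.06 rad), plunger up to within 2 mm, at rest; it lay in the rest (within 15 mm of its seat) before, and the plunger was held within 1.5 mm of its hard stop (angle between dispenser's own z axis and vertical below 0.06 rad and horizontal distance between dispenser and dock_floor below 0.008 m and z of dispenser in the frame of dock below 0.013 m and z of plunger in the frame of dock above 0.1 m and z of plunger in the frame of dispenser above 0.156 m and linear speed of dispenser below 0.02 m/s and angular speed of dispenser below 0.2 rad/s); the robot touches nothing.
It fails at once if the plunger is pressed with more than 40 N (contact force between anything else and plunger above 40 N).
It fails at once if the flask is displaced by more than 30 mm or tipped over (distance of flask from where it was at the start of the episode above 0.03 m or angle between flask's own z axis and vertical above 0.5 rad).
It fails at once if the jar is displaced by more than 30 mm or tipped over (distance of jar from where it was at the start of the episode above 0.03 m or angle between jar's own z axis and vertical above 0.5 rad).
It fails at once if the beaker is displaced by more than 30 mm or tipped over (distance of beaker from where it was at the start of the episode above 0.03 m or angle between beaker's own z axis and vertical above 0.5 rad).
It also fails if it takes over 72 s, if anything falls off the work surface, if the arm or the gripper's body presses on something with over 40 N, if the wrist force passes 120 N, or if a joint passes its speed limit or range.

## Working session

There is one attempt and no reset: what is moved stays moved. The work goes in short steps, Python scripts to look and compute and a tool call to move; the robot and the scene stay as the last step left them, time stands still between calls to the robot, and variables do not carry over. Pictures are saved under pics/ and viewed, at most 12 in all, crops included, and the job is handed in when it is done.

Besides the shell and the picture viewer there is one more tool, called as name(argument=value, ...) on one line, values as JSON. carry_out: Moves the arm, as the interface text tells. Shifts and turns lie within -1 to 1; 1 stands for 400 mm of shift or 30 degrees of turn. Its arguments: {"type":"object","properties":{"delta_pos":{"type":"array","items":{"type":"array","items":{"type":"number","minimum":-1,"maximum":1}}},"turn":{"type":"array","items":{"type":"array","items":{"type":"number","minimum":-1,"maximum":1}}},"claw":{"type":"array","items":{"type":"number"}},"force":{"type":"number"}},"required":["delta_pos","turn","claw"]}

```bash
mkdir -p pics; ls
cat > h.py <<'E'
import numpy as np, cv2
from rig import manip
from scipy.spatial.transform import Rotation as R
def save(im,n): cv2.imwrite(f'pics/{n}.png',im['image'][:,:,::-1])
def world(im,u,v,z=None):
    # pixel arrays -> world points using depth
    z=im['z_map'][v,u] if z is None else z
    x=(np.asarray(u)-im['cx'])/im['fx'];y=(np.asarray(v)-im['cy'])/im['fy']
    rd=np.hypot(x,y);r=rd.copy() if hasattr(rd,'copy') else rd
    for _ in range(20): r=rd/(1+im['k1']*r*r)
    s=np.where(rd>0,r/np.maximum(rd,1e-9),1)
    p=np.stack([x*s*z,y*s*z,z+0*x],-1)
    T=np.linalg.inv(im['world_to_cam']); return p@T[:3,:3].T+T[:3,3]
def proj(im,P):
    T=im['world_to_cam'];p=np.asarray(P)@T[:3,:3].T+T[:3,3]
    x=p[...,0]/p[...,2];y=p[...,1]/p[...,2];k=1+im['k1']*(x*x+y*y)
    return np.stack([x*k*im['fx']+im['cx'],y*k*im['fy']+im['cy']],-1)
def pose():
    s=manip.get_state();q=s['ee_rot'];return np.array(s['position']),R.from_quat([q[1],q[2],q[3],q[0]])
def rel(p,Rt):
    p0,R0=pose(); d=R0.inv().apply(np.asarray(p)-p0)/0.4; t=(R0.inv()*Rt).as_rotvec(degrees=True)/30
    print('delta',d.round(4),'turn',t.round(4))
E
python3 - <<'E'
from h import *
for c in ['top','scene']:
    im=manip.get_image(c); save(im,c+'0')
    for n in ['dispenser','plunger','tray','rest','rest_seat','dock','dock_floor','flask','jar','beaker']:
        for d in manip.place_of(c,n)[:3]: print(c,n,np.round(d['point'],3),round(d['score'],2),proj(im,d['point']).round())
print(manip.get_state())
E
```

```text
pics
top dispenser [0.498 0.227 0.021] 0.91 [212. 302.]
top plunger [0.65  0.236 0.022] 0.52 [207. 239.]
top tray [0.555 0.237 0.   ] 0.67 [209. 279.]
top rest [0.748 0.241 0.001] 0.24 [207. 202.]
top rest_seat [ 0.546 -0.02   0.041] 0.75 [316. 274.]
top dock [ 0.398 -0.13  -0.002] 0.72 [367. 337.]
top dock [ 0.56  -0.244  0.   ] 0.56 [408. 266.]
top dock_floor [ 0.561 -0.245  0.01 ] 0.87 [410. 265.]
top dock_floor [ 0.393 -0.128  0.007] 0.73 [366. 339.]
top flask [0.782 0.121 0.001] 0.64 [255. 187.]
top flask [0.746 0.243 0.003] 0.61 [206. 203.]
top jar [0.783 0.117 0.   ] 0.69 [256. 186.]
top beaker [ 0.782 -0.053  0.001] 0.8 [324. 183.]
scene dispenser [0.499 0.229 0.024] 0.62 [247. 381.]
scene dispenser [ 0.78   0.122 -0.   ] 0.33 [202. 261.]
scene plunger [0.652 0.233 0.018] 0.62 [189. 326.]
scene plunger [0.551 0.236 0.001] 0.21 [225. 370.]
scene tray [ 0.55   0.237 -0.001] 0.7 [225. 371.]
scene rest [ 0.596 -0.011 -0.005] 0.59 [317. 279.]
scene rest [ 0.548 -0.024  0.042] 0.27 [341. 272.]
scene rest_seat [ 0.55  -0.028  0.04 ] 0.91 [342. 271.]
scene dock [ 0.4   -0.132 -0.001]
[... 421 characters left out ...]
74. 218.]
{'clock': 1.1, 'qpos': array([-1.45601751e+00,  2.75878088e-01,  1.50490319e+00, -1.82931050e-05,
        1.36067583e+00, -1.21008119e-01]), 'qd': array([ 0.00072784,  0.00107863, -0.00036991, -0.0004731 ,  0.00108268,
       -0.00067794]), 'effort': array([ 1.57186365e-03, -4.16666508e+01, -2.46095824e+01, -1.34781153e-04,
        7.03504838e-05, -7.49108466e-06]), 'position': array([ 0.13431284, -0.55913122,  0.23133925]), 'ee_rot': array([ 6.77466231e-05,  9.93058384e-01,  1.17622453e-01, -9.15656177e-06]), 'contact_force': array([-0.5096235 ,  0.07028834,  0.13944933]), 'moment': array([-0.01919968, -0.0298456 , -0.04197471]), 'gripper_force': 0.0, 'width': 0.08560129885737838}
```

Run:
```python
import cv2,numpy as np
a=cv2.imread('pics/top0.png')[150:390,150:470]; cv2.imwrite('pics/c1.png',cv2.resize(a,None,fx=2.5,fy=2.5,interpolation=cv2.INTER_CUBIC))
```

```text
(no output)
```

View pics/c1.png

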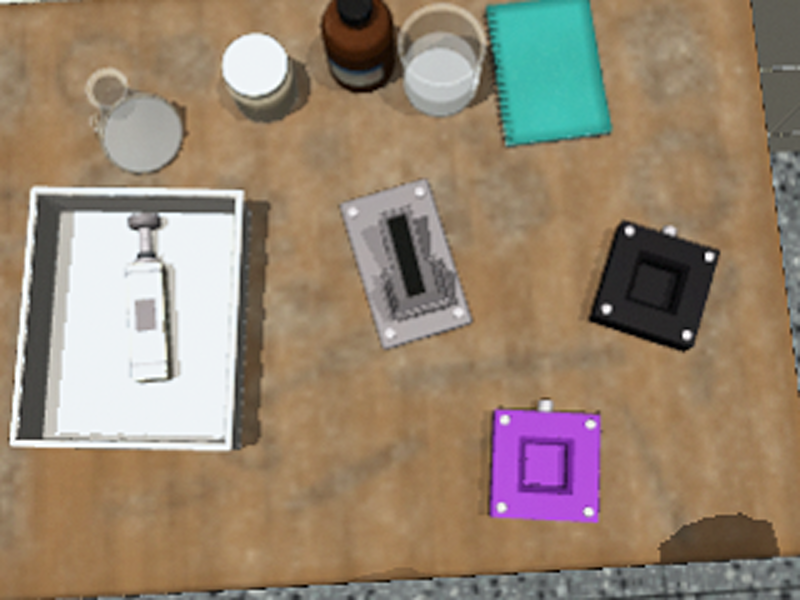

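View pics/scene0.png

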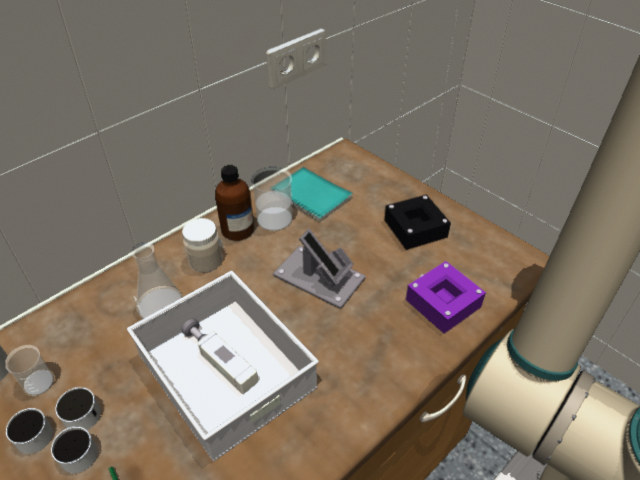

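The job's dock is one of two look-alikes: purple at top (366,338) or black at top (410,265). The black one fits the description, and the enlarged crop c1 shows it black at crop (655,285). The rest is near top (312,255) and the dispenser near (210,275), with its plunger away from the robot.

Run:
```python
from h import *
im=manip.get_image('top')
T=np.linalg.inv(im['world_to_cam']);print('cam',T[:3,3].round(3))
vv,uu=np.mgrid[0:480,0:640]; W=world(im,uu,vv)
def rect(m,n):
    p=W[m][:,:2].astype(np.float32)
    p=p[np.linalg.norm(p-np.median(p,0),axis=1)<.14]
    r=cv2.minAreaRect((p*1000).astype(np.float32));print(n,len(p),'c',np.round(r[0],1),'size',np.round(r[1],1),'ang',round(r[2],1),'z',np.median(W[m][:,2]).round(4))
X,Y,Z=W[...,0],W[...,1],W[...,2]
rect((abs(X-.56)<.09)&(abs(Y+.245)<.09)&(Z>.034)&(Z<.046),'dock')
b=(abs(X-.595)<.11)&(abs(Y+.011)<.08)
print('rest z hist',np.histogram(Z[b],bins=np.arange(-.006,.11,.006)))
rect(b&(Z>.006)&(Z<.12),'rest')
rect((abs(X-.555)<.13)&(abs(Y-.237)<.12)&(Z>.06)&(Z<.09),'tray')
t=(abs(X-.555)<.09)&(abs(Y-.232)<.06)
rect(t&(Z>.032)&(Z<.046),'disp')
rect(t&(Z>.015)&(Z<.046),'disp all')
# corners by plane intersection
def plane(uv,z):
    a=world(im,np.array([uv[0]]),np.array([uv[1]]),np.array([1.]))[0];o=T[:3,3];d=a-o;return (o+d*(z-o[2])/d[2])[:2]
for n,z,C in [('dock',.04,[(625,220),(718,250),(690,350),(591,320)]),('rest',.008,[(341,205),(427,180),(471,323),(386,349)])]:
    P=np.array([plane((150+u/2.5,150+v/2.5),z) for u,v in C]);print(n,P.mean(0).round(4),P.round(3).tolist())
    e=(P[0]+P[1]-P[2]-P[3]);print('yaw',np.degrees(np.arctan2(e[1],e[0])))
```

```text
cam [ 0.384 -0.011  1.124]
dock 1401 c [ 561.6 -245.5] size [96.6 97.4] ang 68.8 z 0.0402
rest z hist (array([1862, 1931, 1197,   65,    0,    9,   76,  121,  127,   97,   76,
         62,   51,   39,   44,   37,   53,   25,    0]), array([-0.006,  0.   ,  0.006,  0.012,  0.018,  0.024,  0.03 ,  0.036,
        0.042,  0.048,  0.054,  0.06 ,  0.066,  0.072,  0.078,  0.084,
        0.09 ,  0.096,  0.102,  0.108]))
rest 2079 c [605.  -10.6] size [202.8 125.8] ang 3.1 z 0.0106
tray 1196 c [552.9 238.9] size [195.7 236.5] ang 85.8 z 0.0766
disp 711 c [571.4 231. ] size [146.2  35.3] ang 2.6 z 0.0383
disp all 871 c [571.9 231. ] size [147.3  35.4] ang 2.9 z 0.0376
dock [ 0.5584 -0.2456] [[0.622, -0.222], [0.588, -0.307], [0.496, -0.271], [0.529, -0.182]]
yaw -22.43090808030921
rest [ 0.5978 -0.0138] [[0.659, 0.046], [0.679, -0.039], [0.536, -0.072], [0.516, 0.01]]
yaw 13.809305195065889
```

```bash
cat >> h.py <<'E'
def Rot(yaw,pitch): # x axis = bar dir with elevation pitch, z into bed; deg
    return R.from_euler('z',yaw,degrees=True)*R.from_euler('y',-pitch,degrees=True)*R.from_euler('x',180,degrees=True)
def st():
    s=manip.get_state();p,r=pose();print('t',s['clock'],'p',p.round(4),'x',r.as_matrix()[:,0].round(3),'z',r.as_matrix()[:,2].round(3),'w',round(s['width'],4),'F',np.round(s['contact_force'],2),'q',np.round(s['qpos'],3))
E
python3 - <<'E'
from h import *
st(); rel([.573,.2313,.20],Rot(2.7,0))
E
```

```text
t 1.15 p [ 0.1344 -0.5591  0.2313] x [0.972 0.234 0.   ] z [ 0. -0. -1.] w 0.0851 F [-0.2   0.12  0.4 ] q [-1.456  0.276  1.505  0.     1.361 -0.121]
delta [ 1.5279 -1.6651  0.0782] turn [ 1.000e-04 -1.000e-04  3.604e-01]
```

carry_out(delta_pos=[[0.764,-0.833,0],[0.764,-0.833,0],[0.764,-0.833,0],[0.764,-0.833,0],[0.764,-0.833,0],[0.764,-0.833,0],[0.764,-0.833,0],[0.764,-0.833,0],[0.764,-0.833,0],[0.764,-0.833,0],[0.764,-0.833,0]], turn=[[0,0,0],[0,0,0],[0,0,0],[0,0,0],[0,0,0],[0,0,0],[0,0,0],[0,0,0],[0,0,0],[0,0,0],[0,0,0]], claw=[-1,-1,-1,-1,-1,-1,-1,-1,-1,-1,-1], force=60)

```text
clock: 2.25
position: [0.354, -0.1628, 0.2315]
ee_rot: [0.001, 0.993, 0.12, 0.0]
contact_force: [-0.7, -0.5, 1.3]
width: 0.0855
gripper_force: 0.0
```

carry_out(delta_pos=[[0.764,-0.833,0.078],[0.764,-0.833,0.078],[0.764,-0.833,0.078],[0.764,-0.833,0.078],[0.764,-0.833,0.078],[0.764,-0.833,0.078],[0.764,-0.833,0.078],[0.764,-0.833,0.078],[0.764,-0.833,0.078],[0.764,-0.833,0.078],[0.764,-0.833,0.078],[0.764,-0.833,0.078]], turn=[[0,0,0.36],[0,0,0.36],[0,0,0.36],[0,0,0.36],[0,0,0.36],[0,0,0.36],[0,0,0.36],[0,0,0.36],[0,0,0.36],[0,0,0.36],[0,0,0.36],[0,0,0.36]], claw=[-1,-1,-1,-1,-1,-1,-1,-1,-1,-1,-1,-1])

```text
clock: 3.45
position: [0.5728, 0.2291, 0.1996]
ee_rot: [0.001, 1.0, 0.023, -0.001]
contact_force: [-0.5, 0.0, 0.4]
width: 0.0855
gripper_force: 0.0
```

Run:
```python
from h import *
st(); im=manip.get_image('wrist'); save(im,'w1'); print(im['fx'],im['world_to_cam'].round(3).tolist())
vv,uu=np.mgrid[0:480,0:640]; W=world(im,uu,vv);X,Y,Z=W[...,0],W[...,1],W[...,2]
m=(abs(X-.573)<.1)&(abs(Y-.231)<.06)&(Z>.03)&(Z<.045)&(im['z_map']>0)
r=cv2.minAreaRect((W[m][:,:2]*1000).astype(np.float32));print(m.sum(),r,np.median(W[m][:,2]))
mm=m&(X<.59);r=cv2.minAreaRect((W[mm][:,:2]*1000).astype(np.float32));print(r)
for n in ['dispenser','plunger']: print([ (np.round(d['point'],3),round(d['score'],2)) for d in manip.place_of('wrist',n)[:2]])
rel([.573,.2313,.012],Rot(2.7,0))
```

```text
t 3.45 p [0.5728 0.2291 0.1996] x [ 0.999  0.045 -0.002] z [-0.002 -0.002 -1.   ] w 0.0855 F [-0.49  0.    0.39] q [ 0.269  0.358  1.462 -0.002  1.323  1.794]
419.8394019208319 [[0.046, -0.999, 0.002, 0.202], [-0.964, -0.044, 0.262, 0.537], [-0.262, -0.014, -0.965, 0.501], [0.0, 0.0, 0.0, 1.0]]
7371 ((579.680908203125, 236.92852783203125), (119.99187469482422, 164.97775268554688), 85.82975006103516) 0.038100295465863965
((544.1658325195312, 230.44915771484375), (93.14823150634766, 34.221168518066406), 2.3750526905059814)
[(array([0.495, 0.228, 0.021]), 0.95)]
[(array([0.655, 0.235, 0.021]), 0.61)]
delta [ 0.0014 -0.0052  0.4713] turn [ 0.0015  0.0002 -0.0043]
```

View pics/w1.png

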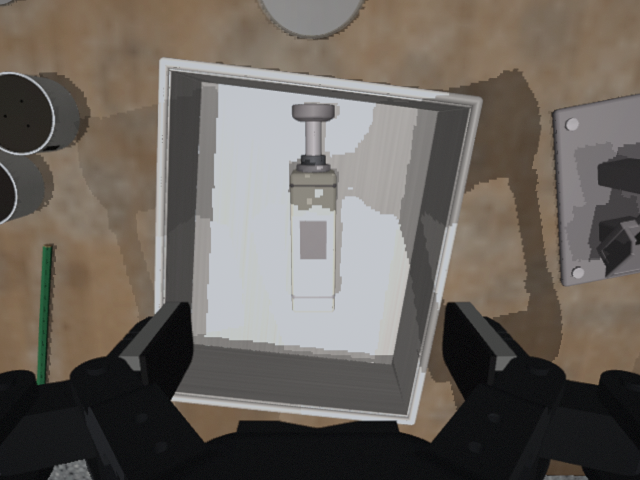

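The wrist view shows the dispenser centred near (313,235) inside the tray, with both fingers clear of it. Next I descend and grip.

carry_out(delta_pos=[[0,-0.006,0.12],[0,-0.006,0.24],[0,-0.006,0.36],[0,-0.006,0.42],[0,-0.006,0.47],[0,-0.006,0.47],[0,-0.006,0.47],[0,-0.006,0.47],[0,-0.006,0.47],[0,-0.006,0.47],[0,-0.006,0.47],[0,-0.006,0.47]], turn=[[0,0,0],[0,0,0],[0,0,0],[0,0,0],[0,0,0],[0,0,0],[0,0,0],[0,0,0],[0,0,0],[0,0,0],[0,0,0],[0,0,0]], claw=[-1,-1,-1,-1,-1,-1,1,1,1,1,1,1], force=60)

```text
clock: 4.8
position: [0.5741, 0.2341, 0.0139]
ee_rot: [-0.0, 1.0, 0.024, 0.002]
contact_force: [0.5, -1.8, 7.5]
width: 0.0331
gripper_force: 62.4
```

Run:
```python
from h import *
st(); print(manip.get_state()['gripper_force'],manip.pinch_z); rel([.55,.15,.26],Rot(13.8,45))
```

```text
t 4.8 p [0.5741 0.2341 0.0139] x [0.999 0.048 0.003] z [ 0.003  0.    -1.   ] w 0.0331 F [ 0.45 -1.76  7.54] q [ 2.750e-01  5.260e-01  1.695e+00 -1.000e-03  9.180e-01  1.799e+00]
62.390055656433105 0.0187
delta [-0.0681  0.2071 -0.6155] turn [ 0.1453  1.489  -0.3494]
```

carry_out(delta_pos=[[0,0,-0.05],[0,0,-0.15],[0,0,-0.25],[0,0,-0.37],[0,0,-0.49],[0,0,-0.6],[0,0,-0.6],[0,0,-0.6]], turn=[[0,0,0],[0,0,0],[0,0,0],[0,0,0],[0,0,0],[0,0,0],[0,0,0],[0,0,0]], claw=[1,1,1,1,1,1,1,1])

```text
clock: 5.6
position: [0.5727, 0.2341, 0.2529]
ee_rot: [-0.0, 1.0, 0.024, 0.001]
contact_force: [-0.9, 0.4, -3.1]
width: 0.0328
gripper_force: 61.3
```

Run:
```python
from h import *
st(); rel([.55,.05,.26],Rot(13.8,45))
```

```text
t 5.6 p [0.5727 0.2341 0.2529] x [0.999 0.047 0.002] z [ 0.002  0.    -1.   ] w 0.0328 F [-0.92  0.39 -3.14] q [0.276 0.331 1.371 0.    1.438 1.799]
delta [-0.0785  0.4572 -0.0182] turn [ 0.1446  1.4921 -0.3502]
```

carry_out(delta_pos=[[-0.078,0.457,-0.018],[-0.078,0.457,-0.018],[-0.078,0.457,-0.018],[-0.078,0.457,-0.018],[-0.078,0.457,-0.018],[-0.078,0.457,-0.018]], turn=[[0.072,0.746,-0.175],[0.072,0.746,-0.175],[0.072,0.746,-0.175],[0.072,0.746,-0.175],[0.072,0.746,-0.175],[0.072,0.746,-0.175]], claw=[1,1,1,1,1,1])

```text
clock: 6.2
position: [0.5489, 0.0492, 0.257]
ee_rot: [-0.024, 0.979, 0.067, 0.191]
contact_force: [0.1, 0.0, -2.6]
width: 0.0326
gripper_force: 61.5
```

carry_out(delta_pos=[[0,0,0],[0,0,0],[0,0,0],[0,0,0],[0,0,0],[0,0,0]], turn=[[0.072,0.746,-0.175],[0.072,0.746,-0.175],[0.072,0.746,-0.175],[0.072,0.746,-0.175],[0.072,0.746,-0.175],[0.072,0.746,-0.175]], claw=[1,1,1,1,1,1])

```text
clock: 6.8
position: [0.5503, 0.051, 0.2585]
ee_rot: [-0.046, 0.918, 0.111, 0.378]
contact_force: [0.4, -0.1, -2.0]
width: 0.0327
gripper_force: 61.6
```

Run:
```python
from h import *
st()
im=manip.get_image('scene'); save(im,'s1')
for c in ['scene','top']:
    im=manip.get_image(c)
    for n in ['dispenser','plunger','rest','rest_seat']: print(c,n,[(np.round(d['point'],3),round(d['score'],2)) for d in manip.place_of(c,n)[:2]])
# rest yaw from top: cylinder z band of bed & base
vv,uu=np.mgrid[0:480,0:640]
```

```text
t 6.8 p [0.5503 0.051  0.2585] x [0.69  0.169 0.704] z [ 0.683  0.169 -0.71 ] w 0.0327 F [ 0.38 -0.14 -2.01] q [-0.268 -0.084  2.132  0.779  0.512  0.483]
scene dispenser [(array([0.494, 0.037, 0.211]), 0.89), (array([ 0.596, -0.011,  0.001]), 0.69)]
scene plunger [(array([0.598, 0.065, 0.319]), 0.57)]
scene rest [(array([ 0.597, -0.014, -0.002]), 0.71), (array([0.597, 0.065, 0.32 ]), 0.46)]
scene rest_seat [(array([ 0.559, -0.246,  0.009]), 0.28)]
top dispenser []
top plunger [(array([0.599, 0.061, 0.321]), 0.78)]
top rest [(array([ 0.603, -0.013, -0.004]), 0.81), (array([ 0.544, -0.025,  0.043]), 0.72)]
top rest_seat [(array([ 0.546, -0.023,  0.042]), 0.76)]
```

View pics/s1.png

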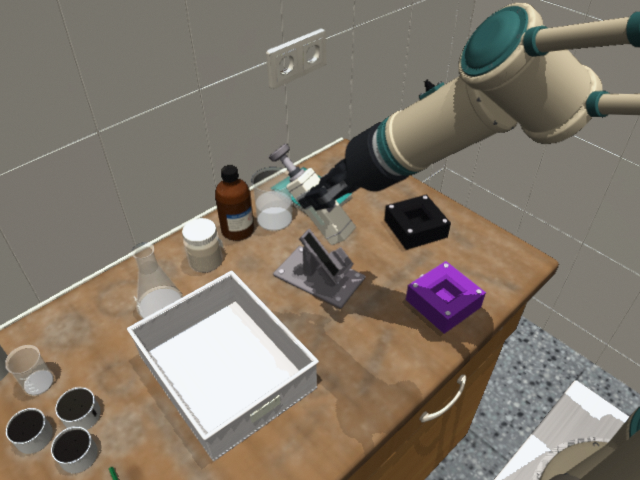

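The dispenser is held at 45° near (320,205), above the rest at (320,275).

Run:
```python
from h import *
Rt=Rot(13.8,45);M=Rt.as_matrix();S=np.array([.548,-.0255,.042])
seat=S+M[:,0]*.0785+M[:,2]*.007
print(seat)
rel(seat-M[:,2]*.07,Rt)
```

```text
[ 0.60671248 -0.01107883  0.09255813]
delta [-0.2235  0.1817  0.1913] turn [0.001  0.0033 0.0001]
```

carry_out(delta_pos=[[-0.08,0.18,0],[-0.08,0.18,0],[-0.224,0.18,0.19],[-0.224,0.18,0.19],[-0.224,0.18,0.19],[-0.224,0.18,0.19],[-0.224,0.18,0.19],[-0.224,0.18,0.19]], turn=[[0,0,0],[0,0,0],[0,0,0],[0,0,0],[0,0,0],[0,0,0],[0,0,0],[0,0,0]], claw=[1,1,1,1,1,1,1,1])

```text
clock: 8.15
position: [0.5589, -0.0228, 0.1439]
ee_rot: [-0.045, 0.917, 0.111, 0.38]
contact_force: [-0.3, -0.1, -2.7]
width: 0.0327
gripper_force: 61.5
```

Run:
```python
from h import *
st()
Rt=Rot(13.8,45);M=Rt.as_matrix();S=np.array([.548,-.0255,.042])
seat=S+M[:,0]*.0785+M[:,2]*.007
rel(seat,Rt)
im=manip.get_image('scene'); save(im,'s2')
a=cv2.imread('pics/s2.png')[150:330,220:460]; cv2.imwrite('pics/c2.png',cv2.resize(a,None,fx=3.3,fy=3.3,interpolation=cv2.INTER_CUBIC))
for n in ['dispenser','plunger','rest_seat']: print(n,[(np.round(d['point'],3),round(d['score'],2)) for d in manip.place_of('scene',n)[:2]])
```

```text
t 8.15 p [ 0.5589 -0.0228  0.1439] x [0.686 0.17  0.708] z [ 0.688  0.167 -0.707] w 0.0327 F [-0.32 -0.14 -2.71] q [-0.484  0.134  2.3    1.453  0.49  -0.427]
delta [-0.0039 -0.0004  0.1778] turn [ 0.0038 -0.0012  0.003 ]
dispenser [(array([ 0.502, -0.038,  0.092]), 0.64)]
plunger [(array([ 0.607, -0.013,  0.205]), 0.62)]
rest_seat [(array([ 0.548, -0.023,  0.041]), 0.66)]
```

View pics/c2.png

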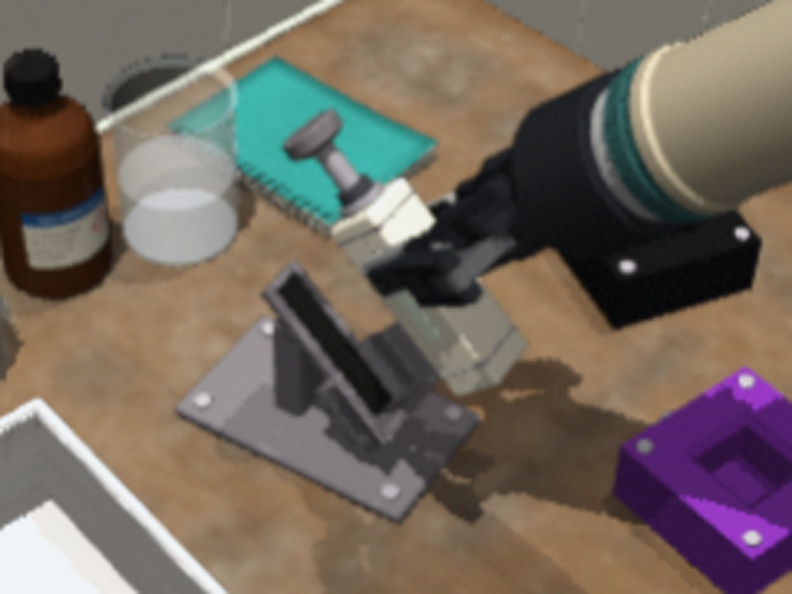

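The crop shows the dispenser over the bed (crop (330,350)), parallel to it and clear. I lower it along the bed normal.

carry_out(delta_pos=[[-0.002,0,0.04],[-0.003,0,0.08],[-0.004,0,0.12],[-0.004,0,0.15],[-0.004,0,0.165],[-0.004,0,0.168],[-0.004,0,0.168]], turn=[[0,0,0],[0,0,0],[0,0,0],[0,0,0],[0,0,0],[0,0,0],[0,0,0]], claw=[1,1,1,1,1,1,1])

```text
clock: 9.05
position: [0.6048, -0.0115, 0.096]
ee_rot: [-0.045, 0.917, 0.111, 0.382]
contact_force: [-2.7, -1.0, 6.1]
width: 0.033
gripper_force: 63.9
```

Run:
```python
from h import *
st()
for c in ['scene','top']:
    im=manip.get_image(c)
    for n in ['dispenser','plunger','rest_seat']: print(c,n,[(np.round(d['point'],3),round(d['score'],2)) for d in manip.place_of(c,n)[:2]])
    save(im,'r_'+c)
```

```text
t 9.05 p [ 0.6048 -0.0115  0.096 ] x [0.684 0.169 0.709] z [ 0.689  0.168 -0.705] w 0.033 F [-2.71 -0.99  6.08] q [-0.396  0.288  2.286  1.812  0.448 -0.747]
scene dispenser [(array([ 0.537, -0.03 ,  0.058]), 0.65)]
scene plunger [(array([ 0.778, -0.058, -0.002]), 0.63), (array([0.658, 0.003, 0.144]), 0.6)]
scene rest_seat [(array([ 0.551, -0.026,  0.042]), 0.84), (array([ 0.596, -0.011, -0.004]), 0.43)]
top dispenser []
top plunger [(array([0.662, 0.001, 0.146]), 0.68)]
top rest_seat [(array([ 0.558, -0.247, -0.   ]), 0.29)]
```

carry_out(delta_pos=[[0,0,0],[0,0,0],[0,0,0],[0,0,0],[0,0,0],[0,0,-0.03],[0,0,-0.08],[0,0,-0.15],[0,0,-0.25],[0,0,-0.35],[0,0,-0.35],[0,0,-0.35]], turn=[[0,0,0],[0,0,0],[0,0,0],[0,0,0],[0,0,0],[0,0,0],[0,0,0],[0,0,0],[0,0,0],[0,0,0],[0,0,0],[0,0,0]], claw=[-0.5,-1,-1,-1,-1,-1,-1,-1,-1,-1,-1,-1])

```text
clock: 10.65
position: [0.507, -0.0354, 0.1936]
ee_rot: [-0.045, 0.917, 0.111, 0.38]
contact_force: [-0.9, 1.0, 1.2]
width: 0.0852
gripper_force: 0.0
```

```bash
python3 - <<'E'
from h import *
st()
for c in ['scene','top','wrist']:
    im=manip.get_image(c)
    for n in ['dispenser','plunger','rest_seat']: print(c,n,[(np.round(d['point'],3),round(d['score'],2)) for d in manip.place_of(c,n)[:2]])
    save(im,'rr_'+c)
    vv,uu=np.mgrid[0:480,0:640]; W=world(im,uu,vv);X,Y,Z=W[...,0],W[...,1],W[...,2]
    if c!='wrist':
        M=Rot(13.8,45).as_matrix();q=(W-[.548,-.0255,.042])@M
        m=(abs(q[...,2]+.017)<.005)&(abs(q[...,1])<.03)&(q[...,0]>.04)&(q[...,0]<.12)
        print(c,m.sum(),'s max',np.percentile(q[m][:,0],[1,99]),'y',np.percentile(q[m][:,1],[2,98]),'z',np.median(q[m][:,2]))
E
python3 -c "
import cv2
a=cv2.imread('pics/rr_scene.png')[150:330,220:460]; cv2.imwrite('pics/c3.png',cv2.resize(a,None,fx=3.3,fy=3.3))"
```

```text
t 10.65 p [ 0.507  -0.0354  0.1936] x [0.687 0.169 0.707] z [ 0.687  0.166 -0.707] w 0.0852 F [-0.88  0.98  1.22] q [-0.614 -0.034  2.295  1.135  0.627 -0.159]
scene dispenser [(array([ 0.781, -0.059, -0.003]), 0.68), (array([ 0.531, -0.03 ,  0.056]), 0.56)]
scene plunger [(array([0.657, 0.003, 0.139]), 0.69), (array([ 0.546, -0.024,  0.043]), 0.45)]
scene rest_seat [(array([ 0.549, -0.025,  0.041]), 0.67)]
scene 358 s max [0.04233757 0.10634079] y [-0.01631328  0.01661864] z -0.018666222474575576
top dispenser [(array([ 0.528, -0.03 ,  0.05 ]), 0.66)]
top plunger [(array([0.655, 0.003, 0.139]), 0.71)]
top rest_seat [(array([ 0.546, -0.025,  0.043]), 0.91)]
top 287 s max [0.05336194 0.10815644] y [-0.01679382  0.0160642 ] z -0.01740656188937113
wrist dispenser [(array([ 0.531, -0.027,  0.052]), 0.87)]
wrist plunger [(array([0.662, 0.004, 0.138]), 0.69)]
wrist rest_seat [(array([ 0.56 , -0.248, -0.002]), 0.32)]
```

View pics/c3.png

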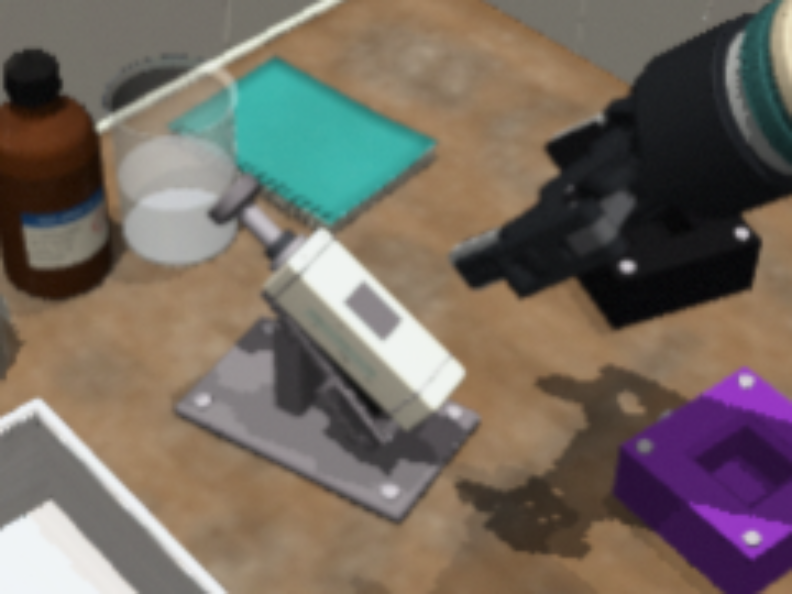

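The crop shows the dispenser in the rest but lying too flat: the foot near crop (440,390) is propped up about 20 mm. I measure its pose before regrasping.

Run:
```python
from h import *
C=cv2
out=[]
for c in ['scene','top','wrist']:
    im=manip.get_image(c); save(im,'q_'+c)
    vv,uu=np.mgrid[0:480,0:640]; W=world(im,uu,vv)
    M=Rot(13.8,34).as_matrix();q=(W-[.548,-.0255,.042])@M
    m=(im['z_map']>0)&(abs(q[...,1])<.012)&(q[...,0]>.0)&(q[...,0]<.085)&(q[...,2]<-.01)&(q[...,2]>-.05)
    P=W[m]; c0=np.median(P,0)
    for _ in range(4):
        d=(P-c0); 
        u,s,v=np.linalg.svd(d-d.mean(0),full_matrices=False); n=v[2]; r=(d-d.mean(0))@n; P=P[abs(r)<.003] if (abs(r)<.003).sum()>50 else P; c0=P.mean(0)
    n=n*np.sign(n[2]); print(c,len(P),'n',n.round(3),'elev',np.degrees(np.arccos(n[2])).round(1),'yaw',np.degrees(np.arctan2(-n[1],-n[0])).round(1),'c',c0.round(4))
    # extent of plane inliers
    ax=np.array([0,0,1])-n*n[2];ax/=np.linalg.norm(ax);sd=np.cross(n,ax)
    rr=(W-c0)@n;in_=(abs(rr)<.004)&(np.linalg.norm(W-c0,axis=-1)<.085)
    a=(W[in_]-c0)@ax;b=(W[in_]-c0)@sd;k=abs(b)<.012
    lo,hi=np.percentile(a[k],[1,99]);l2,h2=np.percentile(b[abs(a)<.03],[2,98]);
    mid=c0+sd*(l2+h2)/2
    print('  len',(hi-lo).round(4),'wid',(h2-l2).round(4),'foot ctr',(mid+ax*lo-n*.017).round(4),'top ctr',(mid+ax*hi-n*.017).round(4),'ax',ax.round(3))
a=cv2.imread('pics/q_wrist.png'); cv2.imwrite('pics/c4.png',a)
```

```text
scene 533 n [-0.534 -0.113  0.838] elev 33.1 yaw 12.0 c [ 0.5621 -0.0218  0.0965]
  len 0.1076 wid 0.0329 foot ctr [ 0.5291 -0.0296  0.054 ] top ctr [ 0.6173 -0.0109  0.1128] ax [0.819 0.174 0.546]
top 346 n [-0.529 -0.133  0.838] elev 33.1 yaw 14.1 c [ 0.5642 -0.0218  0.0944]
  len 0.1077 wid 0.0322 foot ctr [ 0.5357 -0.0283  0.0551] top ctr [ 0.6232 -0.0063  0.1138] ax [0.813 0.204 0.545]
wrist 5013 n [-0.531 -0.129  0.837] elev 33.1 yaw 13.7 c [ 0.5634 -0.0217  0.0953]
  len 0.1075 wid 0.0321 foot ctr [ 0.5327 -0.0301  0.0542] top ctr [ 0.6202 -0.0088  0.113 ] ax [0.814 0.198 0.547]
```

View pics/c4.png

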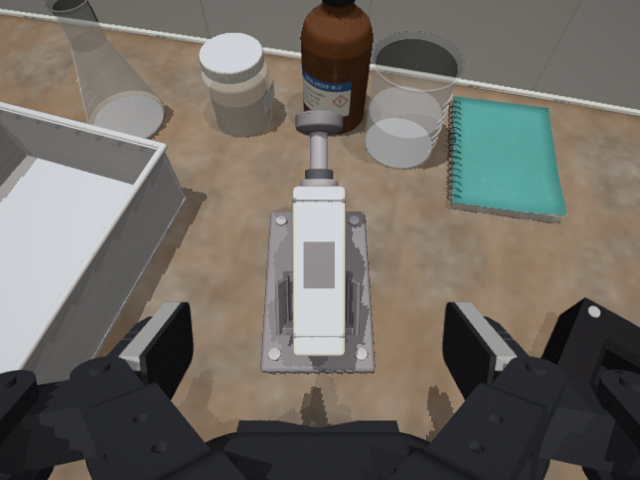

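The wrist view shows the bar centred between the lips, with its foot at (320,345) overhanging the stop plate. I'll regrasp, tilt back to 45° and set it about 9 mm further up the bed.

Run:
```python
from h import *
Rt=Rot(13.8,33.1);M=Rt.as_matrix();F=np.array([.5325,-.0293,.0543])
g=F+M[:,0]*.072+M[:,2]*.007
print(g); rel(g-M[:,2]*.08,Rt); rel(g,Rt)
```

```text
[ 0.59478706 -0.01400083  0.08775531]
delta [0.0157 0.0017 0.1493] turn [ 1.000e-03 -3.934e-01 -2.000e-04]
delta [-0.0252  0.0016  0.3451] turn [ 1.000e-03 -3.934e-01 -2.000e-04]
```

carry_out(delta_pos=[[0.016,0.002,0.149],[0.016,0.002,0.149],[0.006,0.002,0.2],[-0.004,0.002,0.25],[-0.015,0.002,0.3],[-0.025,0.002,0.345],[-0.025,0.002,0.345],[-0.025,0.002,0.345],[-0.025,0.002,0.345],[-0.025,0.002,0.345],[-0.025,0.002,0.345],[-0.025,0.002,0.345]], turn=[[0,-0.393,0],[0,-0.393,0],[0,-0.393,0],[0,-0.393,0],[0,-0.393,0],[0,-0.393,0],[0,-0.393,0],[0,-0.393,0],[0,-0.393,0],[0,-0.393,0],[0,-0.393,0],[0,-0.393,0]], claw=[-1,-1,-1,-1,-1,-1,-1,1,1,1,1,1], force=80)

```text
clock: 12.6
position: [0.5948, -0.0147, 0.0892]
ee_rot: [-0.033, 0.951, 0.115, 0.284]
contact_force: [-4.8, -1.8, 6.3]
width: 0.0329
gripper_force: 78.6
```

Run:
```python
from h import *
st(); p0,R0=pose(); M0=R0.as_matrix()
Rt=Rot(13.8,45);M=Rt.as_matrix();S=np.array([.548,-.0255,.042])
d=R0.inv().apply(p0-np.array([.5325,-.0293,.0543])); print('grasp in bar',d)
seat=S+M[:,0]*(d[0]+.009)+M[:,1]*d[1]+M[:,2]*d[2]
rel(p0-M0[:,2]*.03,R0); rel(seat-M[:,2]*.03,Rt); rel(seat-M[:,2]*.002,Rt); print(seat)
```

```text
t 12.6 p [ 0.5948 -0.0147  0.0892] x [0.813 0.199 0.548] z [ 0.532  0.129 -0.837] w 0.0329 F [-4.81 -1.76  6.27] q [-0.324  0.257  2.145  0.921  0.375  0.198]
grasp in bar [0.07263126 0.00066462 0.00589518]
delta [-0.    -0.    -0.075] turn [0. 0. 0.]
delta [ 0.0224  0.0001 -0.0678] turn [4.200e-03 3.929e-01 2.000e-04]
delta [ 0.0367 -0.      0.0007] turn [4.200e-03 3.929e-01 2.000e-04]
[ 0.60826256 -0.01138247  0.0955535 ]
```

carry_out(delta_pos=[[0,0,-0.04],[0,0,-0.075],[0.022,0,-0.075],[0.022,0,-0.068],[0.022,0,-0.068],[0.022,0,-0.068]], turn=[[0,0,0],[0,0,0],[0,0.2,0],[0,0.393,0],[0,0.393,0],[0,0.393,0]], claw=[1,1,1,1,1,1])

```text
clock: 13.2
position: [0.5867, -0.0154, 0.1154]
ee_rot: [-0.046, 0.918, 0.111, 0.378]
contact_force: [0.0, 1.1, -3.4]
width: 0.0325
gripper_force: 80.4
```

Run:
```python
from h import *
st(); p0,R0=pose()
for c in ['scene','top']:
    im=manip.get_image(c)
    for n in ['dispenser','plunger']: print(c,n,[(np.round(d['point'],3),round(d['score'],2),R0.inv().apply(p0-d['point']).round(3)) for d in manip.place_of(c,n)[:2]])
Rt=Rot(13.8,45);M=Rt.as_matrix();rel(np.array([.6083,-.0114,.0956])-M[:,2]*.002,Rt)
```

```text
t 13.2 p [ 0.5867 -0.0154  0.1154] x [0.689 0.17  0.704] z [ 0.684  0.168 -0.71 ] w 0.0325 F [ 0.03  1.14 -3.4 ] q [-0.426  0.226  2.289  1.643  0.452 -0.59 ]
scene dispenser [(array([ 0.53 , -0.028,  0.069]), 0.65, array([0.074, 0.001, 0.008]))]
scene plunger [(array([ 0.64 , -0.003,  0.176]), 0.59, array([-0.082, -0.   ,  0.004]))]
top dispenser []
top plunger [(array([ 0.639, -0.003,  0.176]), 0.65, array([-0.081, -0.   ,  0.005]))]
delta [0.0016 0.0034 0.0675] turn [-0.004   0.0099  0.0019]
```

carry_out(delta_pos=[[0.008,0.003,0.02],[0.008,0.003,0.04],[0.008,0.003,0.055],[0.008,0.003,0.065],[0.008,0.003,0.065]], turn=[[0,0,0],[0,0,0],[0,0,0],[0,0,0],[0,0,0]], claw=[1,1,1,1,1])

```text
clock: 14.0
position: [0.6083, -0.011, 0.0988]
ee_rot: [-0.047, 0.918, 0.112, 0.377]
contact_force: [-1.0, 0.4, -2.5]
width: 0.0324
gripper_force: 80.4
```

Run:
```python
from h import *
st(); p0,R0=pose()
for c in ['scene','top']:
    im=manip.get_image(c)
    for n in ['dispenser','plunger']: print(c,n,[(np.round(d['point'],3),round(d['score'],2),R0.inv().apply(p0-d['point']).round(3)) for d in manip.place_of(c,n)[:2]])
```

```text
t 14.0 p [ 0.6083 -0.011   0.0988] x [0.69  0.17  0.703] z [ 0.682  0.17  -0.711] w 0.0324 F [-1.05  0.37 -2.46] q [-0.391  0.283  2.268  1.748  0.438 -0.675]
scene dispenser [(array([ 0.554, -0.024,  0.051]), 0.89, array([ 0.073, -0.   ,  0.005]))]
scene plunger [(array([0.659, 0.002, 0.157]), 0.52, array([-0.078,  0.001,  0.004]))]
top dispenser [(array([ 0.56 , -0.249,  0.012]), 0.62, array([ 0.135, -0.219,  0.012])), (array([0.659, 0.001, 0.162]), 0.23, array([-0.082, -0.   ,  0.008]))]
top plunger [(array([0.658, 0.001, 0.16 ]), 0.69, array([-0.08 , -0.   ,  0.007]))]
```

carry_out(delta_pos=[[0,0,0.004],[0,0,0.004],[0,0,0.004],[0,0,0.004],[0,0,0.004],[0,0,0.004],[0,0,0],[0,0,-0.08],[0,0,-0.16],[0,0,-0.25],[0,0,-0.25],[0,0,-0.25]], turn=[[0,0,0],[0,0,0],[0,0,0],[0,0,0],[0,0,0],[0,0,0],[0,0,0],[0,0,0],[0,0,0],[0,0,0],[0,0,0],[0,0,0]], claw=[1,-1,-1,-1,-1,-1,-1,-1,-1,-1,-1,-1])

```text
clock: 15.5
position: [0.5395, -0.0287, 0.1712]
ee_rot: [-0.046, 0.918, 0.111, 0.378]
contact_force: [0.6, 0.0, -1.0]
width: 0.0855
gripper_force: 0.0
```

```bash
cat > bar.py <<'E'
from h import *
def bar(c,S,yaw,el,name=None):
    im=manip.get_image(c)
    if name: save(im,name)
    vv,uu=np.mgrid[0:480,0:640]; W=world(im,uu,vv)
    M=Rot(yaw,el).as_matrix();q=(W-S)@M
    m=(im['z_map']>0)&(abs(q[...,1])<.012)&(q[...,0]>.02)&(q[...,0]<.085)&(q[...,2]<-.008)&(q[...,2]>-.05)
    P=W[m]
    for _ in range(4):
        c0=P.mean(0);n=np.linalg.svd(P-c0,full_matrices=False)[2][2];r=(P-c0)@n;P=P[abs(r)<.003]
    c0=P.mean(0);n=n*np.sign(n[2])
    ax=np.array([0,0,1])-n*n[2];ax/=np.linalg.norm(ax);sd=np.cross(n,ax)
    i=(abs((W-c0)@n)<.004)&(np.linalg.norm(W-c0,axis=-1)<.085)&(im['z_map']>0)
    a=(W[i]-c0)@ax;b=(W[i]-c0)@sd
    lo,hi=np.percentile(a[abs(b)<.012],[1,99]);l2,h2=np.percentile(b[abs(a)<.03],[2,98]);mid=c0+sd*(l2+h2)/2
    print(c,len(P),'elev',np.degrees(np.arccos(n[2])).round(1),'yaw',np.degrees(np.arctan2(ax[1],ax[0])).round(1),'len',(hi-lo).round(4),'wid',(h2-l2).round(4),'foot',(mid+ax*lo-n*.017).round(4),'top',(mid+ax*hi-n*.017).round(4))
E
python3 - <<'E'
from bar import *
st()
for c in ['scene','top','wrist']: bar(c,np.array([.548,-.0255,.042]),13.8,45,'z_'+c)
print([(np.round(d['point'],3),round(d['score'],2)) for n in ['dispenser','plunger'] for d in manip.place_of('scene',n)[:2]])
E
```

```text
t 15.5 p [ 0.5395 -0.0287  0.1712] x [0.689 0.169 0.705] z [ 0.684  0.168 -0.709] w 0.0855 F [ 0.56  0.   -0.96] q [-0.532  0.055  2.283  1.256  0.544 -0.241]
scene 392 elev 44.9 yaw 13.4 len 0.1074 wid 0.0335 foot [ 0.5488 -0.0268  0.0442] top [ 0.6229 -0.0092  0.12  ]
top 241 elev 45.3 yaw 12.6 len 0.1082 wid 0.0324 foot [ 0.5544 -0.0241  0.0444] top [ 0.6287 -0.0075  0.1214]
wrist 4357 elev 45.1 yaw 13.6 len 0.1072 wid 0.0324 foot [ 0.5524 -0.026   0.0442] top [ 0.6259 -0.0083  0.1201]
[(array([ 0.552, -0.028,  0.043]), 0.78), (array([ 0.778, -0.059, -0.002]), 0.73), (array([0.656, 0.002, 0.152]), 0.56)]
```

Now it is seated: elevation 45°, foot at (0.551, -0.026, 0.043). To check reach at the dock, I fit the kinematics from the logged poses.

```bash
cat > kin.py <<'E'
from h import *
from scipy.optimize import least_squares
Q=np.array([[-1.456,.276,1.505,0,1.361,-.121],[.269,.358,1.462,-.002,1.323,1.794],[.275,.526,1.695,-.001,.918,1.799],[.276,.331,1.371,0,1.438,1.799],[-.268,-.084,2.132,.779,.512,.483],[-.484,.134,2.3,1.453,.49,-.427],[-.396,.288,2.286,1.812,.448,-.747],[-.614,-.034,2.295,1.135,.627,-.159],[-.324,.257,2.145,.921,.375,.198],[-.426,.226,2.289,1.643,.452,-.59],[-.532,.055,2.283,1.256,.544,-.241]])
P=np.array([[.1344,-.5591,.2313],[.5728,.2291,.1996],[.5741,.2341,.0139],[.5727,.2341,.2529],[.5503,.051,.2585],[.5589,-.0228,.1439],[.6048,-.0115,.096],[.507,-.0354,.1936],[.5948,-.0147,.0892],[.5867,-.0154,.1154],[.5395,-.0287,.1712]])
XA=np.array([[.972,.234,0],[.999,.045,-.002],[.999,.048,.003],[.999,.047,.002],[.69,.169,.704],[.686,.17,.708],[.684,.169,.709],[.687,.169,.707],[.813,.199,.548],[.689,.17,.704],[.689,.169,.705]])
ZA=np.array([[0,0,-1],[-.002,-.002,-1],[.003,0,-1],[.002,0,-1],[.683,.169,-.71],[.688,.167,-.707],[.689,.168,-.705],[.687,.166,-.707],[.532,.129,-.837],[.684,.168,-.709],[.684,.168,-.709]])
E=lambda a,x:R.from_euler(a,x)
def fk(q,k,s4,s6):
    h,x0,y0,l1,e1,l2,lt,c6,c1,e2=k
    A=E('z',q[0]+c1);B=A*E('y',q[1]);C=A*E('y',q[1]+q[2]);T=C*E('z',s4*q[3])*E('y',q[4]);
    p=A.apply([x0,y0,h])+B.apply([e1,0,l1])+C.apply([0,0,l2])+T.apply([e2,0,lt]);return p,T*E('z',s6*q[5]+c6)
def fit():
    best=None
    for s4 in(1,-1):
        for s6 in(1,-1):
            for c in(0,1.57,3.14,-1.57):
                f=lambda k:np.concatenate([np.r_[(p-P[i])*5,m[:,0]-XA[i],m[:,2]-ZA[i]] for i in range(len(Q)) for p,r in [fk(Q[i],k,s4,s6)] for m in [r.as_matrix()]]+[np.array(k)*1e-3])
                r=least_squares(f,[.2,0,0,.35,0,.35,.2,c,0,0])
                if best is None or r.cost<best[0]: best=(r.cost,r.x,s4,s6)
    return best
lo=np.array([-2.89,-.75,.22,-1.18,.11,-2.7]);hi=np.array([2.89,2.08,2.7,4.32,2.71,2.7])
def ik(b,p,Rt,q0):
    f=lambda q:(lambda a,r:np.r_[(a-p)*5,(Rt.inv()*r).as_rotvec()])(*fk(q,*b[1:]))
    r=least_squares(f,np.clip(q0,lo+.01,hi-.01),bounds=(lo,hi));return r.x,r.cost
E
python3 - <<'E'
from kin import *
import pickle
b=fit();print(b);pickle.dump(b,open('kin.pkl','wb'))
q0=Q[-1];F=np.array([.551,-.026,.043])
for gp in (0,8,45):
    Bar=Rot(13.7,45).as_matrix()
    Rg=Rot(13.7,gp);d=F+Bar[:,0]*.063+Rg.as_matrix()[:,2]*.007
    q,c=ik(b,d,Rg,q0);print('grasp pitch',gp,q.round(3),c)
    for hd in(-21.5,68.5,-111.5):
        Rd=Rot(hd,45+gp)
        qq=q
        for z in(.15,.02+.0): 
            pd=np.array([.5605,-.2455,.01+.063+z])+Rd.as_matrix()[:,2]*.007
            qq,c=min([ik(b,pd,Rd,s) for s in (qq,[-.6,.1,2.2,1.8,.7,-.7],[-.6,.1,2.2,2.8,.4,-1.7],[-.6,.1,2.,0.3,.4,.7])],key=lambda x:x[1]+1e-4*np.sum((x[0]-qq)**2));print('  dock',hd,z,qq.round(3),round(c,6))
E
```

```text
(np.float64(0.03308742936074232), array([ 0.07120459, -0.02407331,  0.06046134,  0.61744978,  0.02495748,
        0.40707214,  0.33179135,  1.59165906,  0.02524241,  0.00782818]), 1, 1)
grasp pitch 0 [-0.153  0.422  1.696 -0.     1.023  1.183] 2.5784485169212504e-31
  dock -21.5 0.15 [-0.632  0.072  2.096  0.687  0.259  0.714] 0.0
  dock -21.5 0.02 [-0.632  0.256  2.324  2.475  0.265 -1.107] 0.0
  dock 68.5 0.15 [-0.884  0.491  1.468  0.677  1.607 -0.63 ] 0.0
  dock 68.5 0.02 [-0.885  0.597  1.633  0.688  1.398 -0.802] 0.0
  dock -111.5 0.15 [-0.393  0.37   1.432 -0.387  1.331  2.7  ] 0.227544
  dock -111.5 0.02 [-0.25   0.423  2.318  4.32   0.721 -1.471] 0.24157
grasp pitch 8 [-0.183  0.364  1.805  0.072  0.845  1.108] 8.234787671648749e-31
  dock -21.5 0.15 [-0.659  0.066  2.23   1.864  0.215 -0.478] 0.0
  dock -21.5 0.02 [-0.645  0.294  2.432  2.748  0.529 -1.397] 0.0
  dock 68.5 0.15 [-0.922  0.532  1.486  0.769  1.67  -0.688] 0.0
  dock 68.5 0.02 [-0.924  0.647  1.633  0.768  1.482 -0.871] 0.0
  dock -111.5 0.15 [-0.337  0.41   1.388 -0.503  1.41   2.7  ] 0.283456
  dock -111.5 0.02 [-0.202  0.479  2.326  4.32   0.88  -1.492] 0.248304
grasp pitch 45 [-0.39   0.262  2.333  1.884  0.436 -0.818] 1.565131126875589e-21
  dock -21.5 0.15 [-0.693  0.432  2.65   2.849  1.514 -1.575] 0.0
  dock -21.5 0.02 [-0.691  0.848  2.7    2.817  1.955 -1.718] 0.002153
  dock 68.5 0.15 [-1.     0.754  1.6    1.122  1.982 -0.899] 0.0
  dock 68.5 0.02 [-1.001  0.917  1.645  1.051  1.885 -1.097] 0.0
  dock -111.5 0.15 [-0.119  0.65   2.235  4.32   1.679 -1.9  ] 0.245754
  dock -111.5 0.02 [-0.118  0.808  2.299  4.32   1.597 -1.638] 0.254801
```

Run:
```python
from h import *
F=np.array([.551,-.026,.043]);Bar=Rot(13.6,45).as_matrix();Rt=Rot(13.6,5);M=Rt.as_matrix()
g=F+Bar[:,0]*.062+M[:,2]*.007;print(g)
rel(g-M[:,2]*.13,Rt)
```

```text
[ 0.59420436 -0.01554777  0.07986726]
delta [0.1503 0.0024 0.0069] turn [-0.0099 -1.3209  0.0066]
```

carry_out(delta_pos=[[0.15,0.002,-0.02],[0.15,0.002,-0.02],[0.15,0.002,0.007],[0.15,0.002,0.007],[0.15,0.002,0.007]], turn=[[-0.005,-0.66,0.003],[-0.005,-0.66,0.003],[-0.005,-0.66,0.003],[-0.005,-0.66,0.003],[-0.005,-0.66,0.003]], claw=[-1,-1,-1,-1,-1])

```text
clock: 16.25
position: [0.5827, -0.0176, 0.2091]
ee_rot: [-0.028, 0.969, 0.117, 0.215]
contact_force: [0.4, 0.8, -0.8]
width: 0.0852
gripper_force: 0.0
```

carry_out(delta_pos=[[0,0,0],[0,0,0],[0,0,0],[0,0,0],[0,0,0]], turn=[[-0.005,-0.66,0.003],[-0.005,-0.66,0.003],[-0.005,-0.66,0.003],[-0.005,-0.66,0.003],[-0.005,-0.66,0.003]], claw=[-1,-1,-1,-1,-1])

```text
clock: 16.75
position: [0.582, -0.0167, 0.2081]
ee_rot: [-0.008, 0.992, 0.121, 0.047]
contact_force: [0.7, -0.4, -0.7]
width: 0.0852
gripper_force: 0.0
```

Run:
```python
from bar import *
st()
rel([.5942,-.0155,.0799],Rot(13.6,5))
bar('wrist',np.array([.551,-.026,.043]),13.6,45)
```

```text
t 16.75 p [ 0.582  -0.0167  0.2081] x [0.967 0.238 0.095] z [ 0.091  0.027 -0.995] w 0.0852 F [ 0.68 -0.41 -0.75] q [-0.175  0.253  1.601  0.045  1.203  1.14 ]
delta [-2.00e-04  5.80e-03  3.22e-01] turn [-0.0082 -0.015   0.0083]
wrist 2035 elev 45.1 yaw 13.8 len 0.1051 wid 0.0322 foot [ 0.5545 -0.0257  0.0461] top [ 0.6265 -0.008   0.1206]
```

carry_out(delta_pos=[[0,0.004,0.1],[0,0.004,0.2],[0,0.004,0.26],[0,0.004,0.3],[0,0.004,0.322],[0,0.004,0.322],[0,0.004,0.322],[0,0.004,0.322],[0,0.004,0.322],[0,0.004,0.322],[0,0.004,0.322],[0,0.004,0.322]], turn=[[-0.008,-0.015,0.008],[-0.008,-0.015,0.008],[-0.008,-0.015,0.008],[-0.008,-0.015,0.008],[-0.008,-0.015,0.008],[-0.008,-0.015,0.008],[-0.008,-0.015,0.008],[-0.008,-0.015,0.008],[-0.008,-0.015,0.008],[-0.008,-0.015,0.008],[-0.008,-0.015,0.008],[-0.008,-0.015,0.008]], claw=[-1,-1,-1,-1,-1,-1,1,1,1,1,1,1], force=90)

```text
clock: 18.0
position: [0.5953, -0.0158, 0.0829]
ee_rot: [-0.004, 0.992, 0.118, 0.045]
contact_force: [-1.9, 0.6, 6.3]
width: 0.0326
gripper_force: 90.0
```

Run:
```python
from bar import *
st(); p0,R0=pose()
Rb=Rot(13.6,45); print('R tool->bar err pitch', (R0.inv()*Rb).as_rotvec(degrees=True).round(2),'g in tool',R0.inv().apply(np.array([.552,-.026,.044])-p0).round(4))
M=R0.as_matrix(); rel(p0+[0,0,.17],R0)
```

```text
t 18.0 p [ 0.5953 -0.0158  0.0829] x [0.968 0.234 0.091] z [ 0.089  0.019 -0.996] w 0.0326 F [-1.92  0.61  6.33] q [-0.164  0.382  1.75   0.042  0.925  1.147]
R tool->bar err pitch [1.400e-01 3.979e+01 2.000e-02] g in tool [-0.0478 -0.0003  0.0347]
delta [ 0.0386  0.001  -0.4232] turn [0. 0. 0.]
```

carry_out(delta_pos=[[0.005,0,-0.05],[0.014,0,-0.15],[0.023,0,-0.25],[0.032,0,-0.35],[0.039,0,-0.42],[0.039,0,-0.42],[0.039,0,-0.42]], turn=[[0,0,0],[0,0,0],[0,0,0],[0,0,0],[0,0,0],[0,0,0],[0,0,0]], claw=[1,1,1,1,1,1,1])

```text
clock: 18.7
position: [0.5947, -0.0152, 0.2496]
ee_rot: [-0.005, 0.992, 0.118, 0.044]
contact_force: [-0.9, -0.2, -3.3]
width: 0.0328
gripper_force: 89.9
```

Run:
```python
from bar import *
st(); Rd=Rot(68.5,50.2); f=np.array([-.0478,0,.0347])
t=np.array([.5605,-.2455,.01+.15])-Rd.apply(f); print(t); rel(t,Rd)
```

```text
t 18.7 p [ 0.5947 -0.0152  0.2496] x [0.968 0.234 0.088] z [ 0.086  0.019 -0.996] w 0.0328 F [-0.95 -0.24 -3.28] q [-0.163  0.25   1.499  0.034  1.31   1.164]
[ 0.56194321 -0.2418362   0.21893576]
delta [-0.2183  0.5315  0.0583] turn [ 0.8726  1.3864 -1.6616]
```

carry_out(delta_pos=[[-0.218,0.531,0],[-0.218,0.531,0],[-0.218,0.531,0],[-0.218,0.531,0],[-0.218,0.531,0],[-0.218,0.531,0],[-0.218,0.531,0]], turn=[[0.436,0.693,-0.831],[0.436,0.693,-0.831],[0.436,0.693,-0.831],[0.436,0.693,-0.831],[0.436,0.693,-0.831],[0.436,0.693,-0.831],[0.436,0.693,-0.831]], claw=[1,1,1,1,1,1,1])

```text
clock: 19.4
position: [0.5583, -0.2493, 0.2377]
ee_rot: [-0.127, 0.914, 0.325, 0.205]
contact_force: [-0.4, 0.2, -2.9]
width: 0.0329
gripper_force: 90.6
```

carry_out(delta_pos=[[0,0,0],[0,0,0],[0,0,0],[0,0,0],[0,0,0],[0,0,0],[0,0,0],[0,0,0]], turn=[[0.436,0.693,-0.831],[0.436,0.693,-0.831],[0.436,0.693,-0.831],[0.436,0.693,-0.831],[0.436,0.693,-0.831],[0.436,0.693,-0.831],[0.436,0.693,-0.831],[0.436,0.693,-0.831]], claw=[1,1,1,1,1,1,1,1])

```text
clock: 20.2
position: [0.5606, -0.2411, 0.2438]
ee_rot: [-0.238, 0.749, 0.51, 0.35]
contact_force: [0.1, 0.2, -2.5]
width: 0.0324
gripper_force: 90.5
```

Run:
```python
from bar import *
st(); p0,R0=pose(); Rd=Rot(68.5,50.2); f=np.array([-.0478,0,.0347])
rel(np.array([.5605,-.2455,.16])-Rd.apply(f),Rd)
b=R0*R.from_rotvec([0,np.radians(39.8),0]);print('bar ax',b.as_matrix()[:,0].round(3),'foot pred',(p0+R0.apply(f)).round(4))
for c in ['scene','top']:
    im=manip.get_image(c);save(im,'d_'+c)
    for n in ['dispenser','plunger','dock_floor','dock']: print(c,n,[(np.round(d['point'],3),round(d['score'],2)) for d in manip.place_of(c,n)[:3]])
a=cv2.imread('pics/d_scene.png')[60:300,300:620]; cv2.imwrite('pics/c5.png',cv2.resize(a,None,fx=2.5,fy=2.5))
```

```text
t 20.2 p [ 0.5606 -0.2411  0.2438] x [0.234 0.597 0.767] z [ 0.282  0.713 -0.641] w 0.0324 F [ 0.15  0.18 -2.5 ] q [-0.933  0.506  1.439  0.719  1.714 -0.648]
delta [-0.048   0.0036  0.0395] turn [0.0021 0.0032 0.003 ]
bar ax [-0.001  0.002  1.   ] foot pred [ 0.5593 -0.2449  0.1849]
scene dispenser [(array([ 0.559, -0.244,  0.012]), 0.66), (array([ 0.559, -0.246,  0.182]), 0.62)]
scene plunger [(array([ 0.781, -0.058, -0.001]), 0.59), (array([ 0.558, -0.247,  0.335]), 0.5)]
scene dock_floor [(array([ 0.56 , -0.249,  0.014]), 0.92), (array([ 0.399, -0.133,  0.014]), 0.82)]
scene dock [(array([ 0.564, -0.246,  0.003]), 0.97), (array([ 0.399, -0.132,  0.   ]), 0.59)]
top dispenser [(array([ 0.558, -0.245,  0.179]), 0.76)]
top plunger [(array([ 0.556, -0.242,  0.339]), 0.69), (array([ 0.556, -0.247, -0.   ]), 0.39)]
top dock_floor [(array([ 0.394, -0.129,  0.007]), 0.7), (array([ 0.561, -0.244,  0.011]), 0.67)]
top dock [(array([ 0.559, -0.247, -0.001]), 0.94), (array([ 0.397, -0.134, -0.004]), 0.75), (array([ 0.557,  0.239, -0.001]), 0.39)]
```

View pics/c5.png

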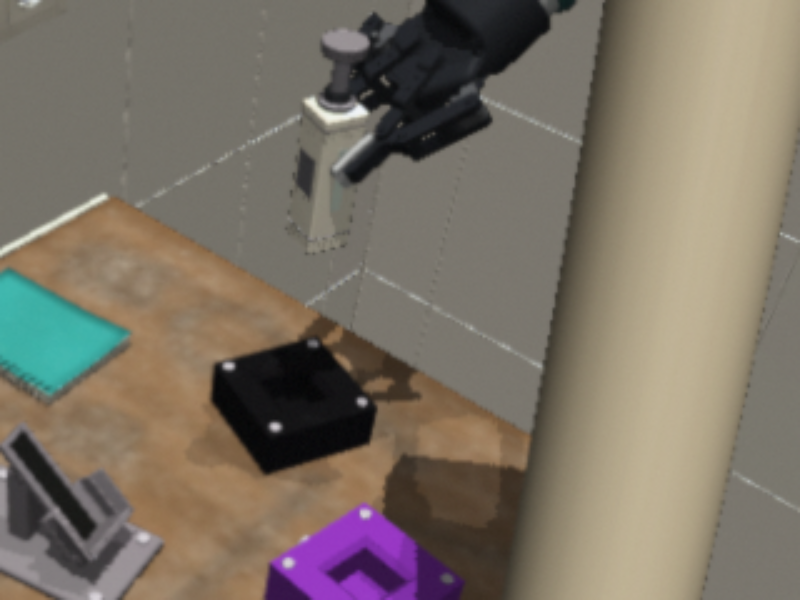

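The dispenser hangs upright at crop (330,180), above the black dock at (290,400). Lowering towards the well.

carry_out(delta_pos=[[-0.06,0.002,0.05],[-0.12,0.002,0.1],[-0.18,0.002,0.15],[-0.22,0.002,0.184],[-0.24,0.002,0.2],[-0.24,0.002,0.2],[-0.24,0.002,0.2]], turn=[[0,0,0],[0,0,0],[0,0,0],[0,0,0],[0,0,0],[0,0,0],[0,0,0]], claw=[1,1,1,1,1,1,1])

```text
clock: 21.4
position: [0.5621, -0.2428, 0.1188]
ee_rot: [-0.238, 0.748, 0.51, 0.351]
contact_force: [0.4, -0.3, -2.7]
width: 0.0328
gripper_force: 90.5
```

Run:
```python
from bar import *
st(); p0,R0=pose(); Rd=Rot(68.4,50.2); f=np.array([-.0478,0,.0347])
print('foot pred',(p0+R0.apply(f)).round(4)); b=R0*R.from_rotvec([0,np.radians(39.8),0]);print('bar ax',b.as_matrix()[:,0].round(3))
rel(np.array([.5603,-.2455,.010])-Rd.apply(f),Rd)
for c in ['scene','top']:
    im=manip.get_image(c);save(im,'e_'+c)
    vv,uu=np.mgrid[0:480,0:640];W=world(im,uu,vv);X,Y,Z=W[...,0],W[...,1],W[...,2]
    nb=(abs(X-.56)<.085)&(abs(Y+.245)<.085)&(im['z_map']>0)
    m=nb&(abs(Z-.04)<.004)&(im['image'].max(2)<90); r=cv2.minAreaRect((W[m][:,:2]*1000).astype(np.float32)); print(c,'dock',m.sum(),np.round(r[0],1),np.round(r[1],1),round(r[2],1))
    m=nb&(Z>.065)&(Z<.155)&(im['image'].min(2)>100); 
    q=(W[m]-[.56,-.245,0])@R.from_euler('z',68.4,degrees=True).as_matrix(); print(c,'bar',m.sum(),np.percentile(q,[2,98],axis=0)[:,:2].round(4).tolist())
    for n in ['dispenser','plunger','dock_floor']: print(c,n,[(np.round(d['point'],3),round(d['score'],2)) for d in manip.place_of(c,n)[:2]])
```

```text
t 21.4 p [ 0.5621 -0.2428  0.1188] x [0.233 0.596 0.768] z [ 0.283  0.714 -0.64 ] w 0.0328 F [ 0.36 -0.33 -2.65] q [-0.934  0.628  1.564  0.712  1.528 -0.811]
foot pred [ 0.5608 -0.2465  0.0599]
bar ax [-0.002  0.001  1.   ]
delta [-0.0945 -0.002   0.0813] turn [ 0.0009 -0.0004  0.0056]
scene dock 1001 [ 556.3 -246.8] [98.5 98.5] 68.3
scene bar 474 [[-0.0185, -0.0026], [0.0149, 0.0238]]
scene dispenser [(array([0.742, 0.239, 0.004]), 0.64), (array([ 0.563, -0.244,  0.06 ]), 0.56)]
scene plunger [(array([ 0.559, -0.247,  0.213]), 0.53)]
scene dock_floor [(array([ 0.558, -0.249,  0.014]), 0.73), (array([ 0.401, -0.131,  0.016]), 0.72)]
top dock 874 [ 561.8 -245.8] [96.9 97. ] 68.6
top bar 50 [[-0.0187, 0.0132], [0.0102, 0.0202]]
top dispenser [(array([ 0.562, -0.246,  0.055]), 0.88)]
top plunger [(array([ 0.559, -0.247,  0.218]), 0.53)]
top dock_floor [(array([ 0.562, -0.244,  0.012]), 0.87), (array([ 0.392, -0.128,  0.007]), 0.64)]
```

carry_out(delta_pos=[[-0.02,-0.003,0.017],[-0.04,-0.003,0.034],[-0.055,-0.003,0.046],[-0.068,-0.003,0.057],[-0.068,-0.003,0.057]], turn=[[0,0,0],[0,0,0],[0,0,0],[0,0,0],[0,0,0]], claw=[1,1,1,1,1])

```text
clock: 22.3
position: [0.5601, -0.2416, 0.081]
ee_rot: [-0.239, 0.748, 0.509, 0.351]
contact_force: [-0.0, -0.0, -2.7]
width: 0.0325
gripper_force: 90.5
```

Run:
```python
from bar import *
st(); p0,R0=pose();f=np.array([-.0478,0,.0347])
print('foot pred',(p0+R0.apply(f)).round(4),manip.get_state()['moment'])
```

```text
t 22.3 p [ 0.5601 -0.2416  0.081 ] x [0.235 0.594 0.769] z [ 0.281  0.716 -0.639] w 0.0325 F [-0.01 -0.01 -2.7 ] q [-0.934  0.671  1.595  0.713  1.475 -0.857]
foot pred [ 0.5586 -0.2451  0.022 ] [-0.62333303  0.29280551 -0.0441958 ]
```

carry_out(delta_pos=[[-0.006,0,0.005],[-0.012,0,0.01],[-0.017,0,0.014],[-0.02,0,0.017],[-0.02,0,0.017]], turn=[[0,0,0],[0,0,0],[0,0,0],[0,0,0],[0,0,0]], claw=[1,1,1,1,1])

```text
clock: 22.8
position: [0.5606, -0.2419, 0.0722]
ee_rot: [-0.238, 0.748, 0.51, 0.351]
contact_force: [0.2, 0.4, -1.9]
width: 0.0326
gripper_force: 90.9
```

Run:
```python
from bar import *
st(); p0,R0=pose();f=np.array([-.0478,0,.0347])
print('foot pred',(p0+R0.apply(f)).round(4))
```

```text
t 22.8 p [ 0.5606 -0.2419  0.0722] x [0.233 0.596 0.768] z [ 0.283  0.715 -0.64 ] w 0.0326 F [ 0.19  0.38 -1.87] q [-0.934  0.681  1.601  0.715  1.461 -0.87 ]
foot pred [ 0.5592 -0.2456  0.0132]
```

carry_out(delta_pos=[[-0.003,0,0.002],[-0.004,0,0.003],[-0.004,0,0.003],[-0.004,0,0.003],[-0.004,0,0.003],[-0.004,0,0.003],[-0.004,0,0.003],[-0.004,0,0.003]], turn=[[0,0,0],[0,0,0],[0,0,0],[0,0,0],[0,0,0],[0,0,0],[0,0,0],[0,0,0]], claw=[1,1,1,-0.5,-1,-1,-1,-1])

```text
clock: 23.6
position: [0.5606, -0.2419, 0.0698]
ee_rot: [-0.238, 0.748, 0.51, 0.351]
contact_force: [-0.2, -0.2, 0.5]
width: 0.085
gripper_force: 0.0
```

carry_out(delta_pos=[[0,0,-0.04],[0,0,-0.1],[0,0,-0.2],[0,0,-0.3],[0,0,-0.4],[0.05,0,-0.45],[0.15,0,-0.5],[0.15,0,-0.5],[0.15,0,-0.5]], turn=[[0,0,0],[0,0,0],[0,0,0],[0,0,0],[0,0,0],[0,0,0],[0,0,0],[0,0,0],[0,0,0]], claw=[-1,-1,-1,-1,-1,-1,-1,-1,-1])

```text
clock: 24.5
position: [0.5178, -0.35, 0.2456]
ee_rot: [-0.236, 0.749, 0.511, 0.351]
contact_force: [-0.2, 0.2, -0.2]
width: 0.0852
gripper_force: 0.0
```

Run:
```python
from bar import *
st()
for c in ['scene','top']:
    im=manip.get_image(c);save(im,'f_'+c)
    vv,uu=np.mgrid[0:480,0:640];W=world(im,uu,vv);X,Y,Z=W[...,0],W[...,1],W[...,2]
    m=(abs(X-.56)<.04)&(abs(Y+.245)<.04)&(Z>.155)&(Z<.18)&(im['z_map']>0)
    print(c,'button',m.sum(),W[m].min(0).round(4),W[m].max(0).round(4),np.median(W[m],0).round(4), (((W[m].min(0)+W[m].max(0))/2)).round(4))
    for n in ['dispenser','plunger']: print(c,n,[(np.round(d['point'],3),round(d['score'],2)) for d in manip.place_of(c,n)[:2]])
a=cv2.imread('pics/f_scene.png')[60:300,300:620]; cv2.imwrite('pics/c6.png',cv2.resize(a,None,fx=2.5,fy=2.5))
rel([.5593,-.246,.26],Rot(13.5,0))
rel([.5593,-.246,.26],Rot(-21.5,0))
```

```text
t 24.5 p [ 0.5178 -0.35    0.2456] x [0.233 0.599 0.766] z [ 0.283  0.712 -0.642] w 0.0852 F [-0.2   0.21 -0.23] q [-1.068  0.587  1.281  0.663  1.852 -0.7  ]
scene button 200 [ 0.5399 -0.2629  0.1568] [ 0.5721 -0.229   0.1701] [ 0.554  -0.242   0.1674] [ 0.556  -0.246   0.1634]
scene dispenser [(array([ 0.56 , -0.245,  0.013]), 0.75)]
scene plunger [(array([ 0.558, -0.248,  0.169]), 0.64)]
top button 185 [ 0.5462 -0.2596  0.1604] [ 0.5763 -0.2297  0.1726] [ 0.5608 -0.2444  0.1686] [ 0.5612 -0.2446  0.1665]
top dispenser [(array([ 0.558, -0.246,  0.005]), 0.72)]
top plunger [(array([ 0.546, -0.024,  0.042]), 0.63), (array([ 0.556, -0.246,  0.17 ]), 0.44)]
delta [0.2101 0.0021 0.1862] turn [-0.8039 -1.5412  1.7098]
delta [0.2101 0.0021 0.1862] turn [-1.3094 -1.3073  2.7876]
```

View pics/c6.png

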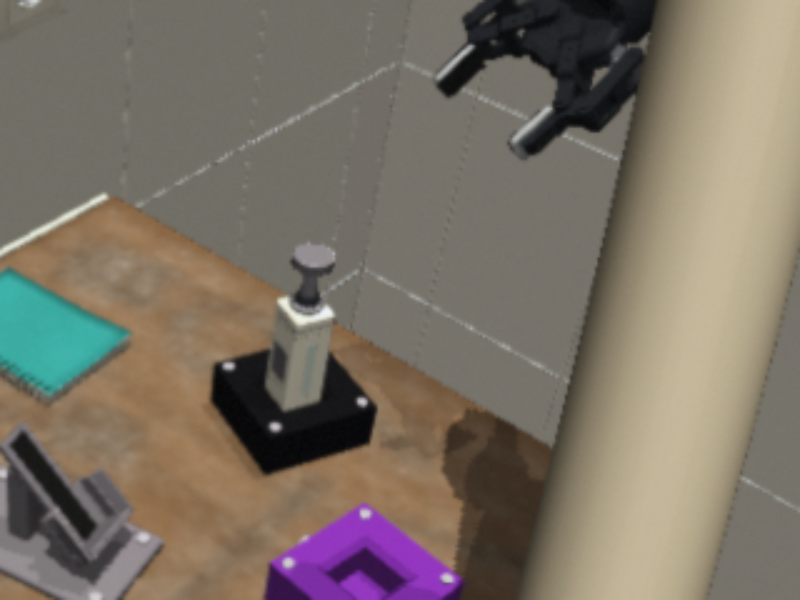

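The dispenser stands in the black dock, with its button at crop (313,258). Next I turn the tool to point down with the fingers shut, above the button.

carry_out(delta_pos=[[0.1,0,-0.08],[0.1,0,-0.08],[0.1,0,-0.08],[0.1,0,-0.08],[0.1,0,-0.08]], turn=[[0,-0.84,0],[0,-0.84,0],[0,-0.84,0],[0,-0.84,0],[0,-0.84,0]], claw=[1,1,1,1,1], force=60)

```text
clock: 25.3
position: [0.5184, -0.3472, 0.295]
ee_rot: [-0.122, 0.806, 0.55, 0.18]
contact_force: [0.9, 0.2, 0.7]
width: 0.0122
gripper_force: 0.0
```

carry_out(delta_pos=[[0,0,0],[0,0,0],[0,0,0],[0,0,0],[0,0,0]], turn=[[0,-0.84,0],[0,-0.84,0],[0,-0.84,0],[0,-0.84,0],[0,-0.84,0]], claw=[1,1,1,1,1])

```text
clock: 25.8
position: [0.5178, -0.3481, 0.2931]
ee_rot: [-0.001, 0.827, 0.563, -0.001]
contact_force: [0.5, 0.5, -1.0]
width: 0.0
gripper_force: 0.0
```

Run:
```python
from bar import *
st(); rel([.559,-.2455,.19],Rot(68.5,0))
```

```text
t 25.8 p [ 0.5178 -0.3481  0.2931] x [0.367 0.93  0.   ] z [-0.003  0.001 -1.   ] w 0.0 F [ 0.5   0.53 -1.02] q [-7.030e-01  3.270e-01  1.279e+00 -1.000e-03  1.538e+00 -3.270e-01]
delta [0.2764 0.0025 0.2578] turn [-0.0056 -0.     -0.    ]
```

carry_out(delta_pos=[[0.1,0.002,0],[0.2,0.002,0],[0.276,0.002,0.05],[0.276,0.002,0.12],[0.276,0.002,0.2],[0.276,0.002,0.25],[0.276,0.002,0.258],[0.276,0.002,0.258],[0.276,0.002,0.258]], turn=[[0,0,0],[0,0,0],[0,0,0],[0,0,0],[0,0,0],[0,0,0],[0,0,0],[0,0,0],[0,0,0]], claw=[1,1,1,1,1,1,1,1,1])

```text
clock: 26.7
position: [0.56, -0.2477, 0.1923]
ee_rot: [0.002, 0.827, 0.562, -0.001]
contact_force: [0.5, -0.3, 0.2]
width: -0.0002
gripper_force: 0.0
```

Run:
```python
from bar import *
st(); rel([.559,-.2455,.168],Rot(68.5,0))
im=manip.get_image('wrist');save(im,'g_wrist')
im=manip.get_image('scene');save(im,'g_scene')
a=cv2.imread('pics/g_scene.png')[100:280,340:580]; cv2.imwrite('pics/c7.png',cv2.resize(a,None,fx=3.3,fy=3.3))
```

```text
t 26.7 p [ 0.56   -0.2477  0.1923] x [ 0.368  0.93  -0.003] z [ 0.001 -0.004 -1.   ] w -0.0002 F [ 0.47 -0.28  0.23] q [-0.529  0.353  1.488 -0.003  1.297 -0.15 ]
delta [ 0.0045 -0.0044  0.0607] turn [ 0.0043  0.0059 -0.0039]
```

View pics/c7.png

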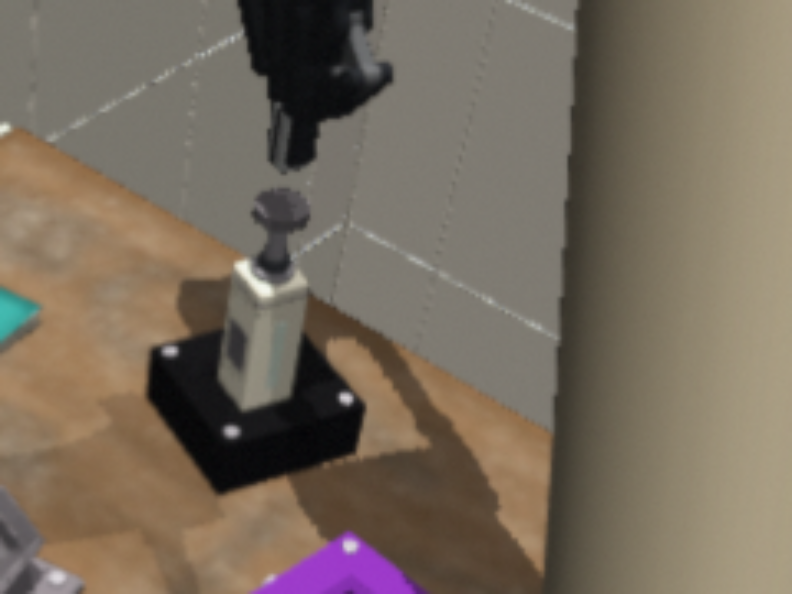

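The crop shows the shut fingers over the button at (282,205). I start pressing in small steps.

carry_out(delta_pos=[[0.003,-0.002,0.03],[0.003,-0.002,0.05],[0.003,-0.002,0.06],[0.003,-0.002,0.065],[0.003,-0.002,0.07],[0.003,-0.002,0.07],[0.003,-0.002,0.07]], turn=[[0,0,0],[0,0,0],[0,0,0],[0,0,0],[0,0,0],[0,0,0],[0,0,0]], claw=[1,1,1,1,1,1,1])

```text
clock: 27.5
position: [0.5595, -0.2448, 0.1641]
ee_rot: [0.002, 0.827, 0.563, -0.001]
contact_force: [-0.4, 0.2, 4.1]
width: 0.0001
gripper_force: 1.8
```

carry_out(delta_pos=[[0,0,0.004],[0,0,0.008],[0,0,0.012],[0,0,0.012],[0,0,0.012]], turn=[[0,0,0],[0,0,0],[0,0,0],[0,0,0],[0,0,0]], claw=[1,1,1,1,1])

```text
clock: 28.0
position: [0.5593, -0.2448, 0.1589]
ee_rot: [0.001, 0.827, 0.563, -0.001]
contact_force: [-0.9, 1.3, 5.0]
width: 0.0
gripper_force: 2.3
```

carry_out(delta_pos=[[0,0,0.003],[0,0,0.006],[0,0,0.008],[0,0,0.008]], turn=[[0,0,0],[0,0,0],[0,0,0],[0,0,0]], claw=[1,1,1,1])

```text
clock: 28.4
position: [0.5593, -0.2449, 0.1558]
ee_rot: [0.002, 0.827, 0.563, -0.001]
contact_force: [-0.5, 1.8, 4.7]
width: -0.0003
gripper_force: 2.6
```

carry_out(delta_pos=[[0,0,0.003],[0,0,0.005],[0,0,0.005]], turn=[[0,0,0],[0,0,0],[0,0,0]], claw=[1,1,1])

```text
clock: 28.7
position: [0.5595, -0.2449, 0.1542]
ee_rot: [0.002, 0.827, 0.563, -0.001]
contact_force: [-1.2, 0.1, 6.3]
width: -0.0004
gripper_force: 3.2
```

carry_out(delta_pos=[[0,0,0.003],[0,0,0.005],[0,0,0.005]], turn=[[0,0,0],[0,0,0],[0,0,0]], claw=[1,1,1])

```text
clock: 29.0
position: [0.56, -0.2452, 0.1532]
ee_rot: [0.003, 0.827, 0.563, -0.0]
contact_force: [-1.5, 0.5, 11.5]
width: 0.0001
gripper_force: 5.5
```

carry_out(delta_pos=[[0,0,0.003],[0,0,0.004],[0,0,0.004]], turn=[[0,0,0],[0,0,0],[0,0,0]], claw=[1,1,1])

```text
clock: 29.3
position: [0.5601, -0.2452, 0.1519]
ee_rot: [0.003, 0.827, 0.563, -0.0]
contact_force: [-1.0, 0.4, 11.7]
width: -0.0
gripper_force: 5.8
```

Past the first stop, which is at about z 0.154, the plunger is giving way again at 11.7 N.

carry_out(delta_pos=[[0,0,0.003],[0,0,0.005],[0,0,0.005]], turn=[[0,0,0],[0,0,0],[0,0,0]], claw=[1,1,1])

```text
clock: 29.6
position: [0.5601, -0.2453, 0.1501]
ee_rot: [0.003, 0.827, 0.563, -0.0]
contact_force: [-1.0, 1.9, 11.9]
width: 0.0001
gripper_force: 6.2
```

carry_out(delta_pos=[[0,0,0.003],[0,0,0.004],[0,0,0.004]], turn=[[0,0,0],[0,0,0],[0,0,0]], claw=[1,1,1])

```text
clock: 29.9
position: [0.5605, -0.2455, 0.1492]
ee_rot: [0.003, 0.827, 0.563, -0.0]
contact_force: [-1.7, 1.6, 14.8]
width: 0.0001
gripper_force: 7.3
```

carry_out(delta_pos=[[0,0,0.002],[0,0,0.003],[0,0,0.003]], turn=[[0,0,0],[0,0,0],[0,0,0]], claw=[1,1,1])

```text
clock: 30.2
position: [0.5611, -0.2458, 0.1491]
ee_rot: [0.004, 0.827, 0.563, 0.0]
contact_force: [-2.1, 1.0, 20.0]
width: 0.0002
gripper_force: 9.5
```

carry_out(delta_pos=[[0,0,0.001],[0,0,0.001],[0,0,0.001],[0,0,0.001],[0,0,0.001],[0,0,0.001],[0,0,0.001],[0,0,0.001],[0,0,0.001],[0,0,0.001]], turn=[[0,0,0],[0,0,0],[0,0,0],[0,0,0],[0,0,0],[0,0,0],[0,0,0],[0,0,0],[0,0,0],[0,0,0]], claw=[1,1,1,1,1,1,1,1,1,1])

```text
clock: 31.2
position: [0.5612, -0.2458, 0.1491]
ee_rot: [0.005, 0.827, 0.563, 0.001]
contact_force: [-2.2, 1.8, 21.0]
width: -0.0002
gripper_force: 10.2
```

carry_out(delta_pos=[[0,0,-0.01],[0,0,-0.025],[0,0,-0.045],[0,0,-0.065],[0,0,-0.09],[0,0,-0.13],[0,0,-0.18],[0,0,-0.25],[0,0,-0.25],[0,0,-0.25]], turn=[[0,0,0],[0,0,0],[0,0,0],[0,0,0],[0,0,0],[0,0,0],[0,0,0],[0,0,0],[0,0,0],[0,0,0]], claw=[1,1,1,1,1,1,1,1,1,1])

```text
clock: 32.2
position: [0.5593, -0.2447, 0.2449]
ee_rot: [0.002, 0.827, 0.563, -0.001]
contact_force: [-0.1, -0.1, 0.2]
width: 0.0002
gripper_force: 0.0
```

Run:
```python
from bar import *
st()
for c in ['scene','top']:
    im=manip.get_image(c);save(im,'h_'+c)
    vv,uu=np.mgrid[0:480,0:640];W=world(im,uu,vv);X,Y,Z=W[...,0],W[...,1],W[...,2]
    m=(abs(X-.56)<.04)&(abs(Y+.245)<.04)&(Z>.15)&(Z<.185)&(im['z_map']>0)
    print(c,m.sum(),np.median(W[m],0).round(4),np.percentile(Z[m],95).round(4))
    for n in ['dispenser','plunger','flask','jar','beaker']: print(c,n,[(np.round(d['point'],3),round(d['score'],2)) for d in manip.place_of(c,n)[:1]])
```

```text
t 32.2 p [ 0.5593 -0.2447  0.2449] x [ 0.367  0.93  -0.004] z [ 0.    -0.004 -1.   ] w 0.0002 F [-0.05 -0.1   0.16] q [-0.524  0.322  1.404 -0.003  1.413 -0.148]
scene 200 [ 0.5537 -0.2422  0.1672] 0.1692
scene dispenser [(array([ 0.56 , -0.245,  0.012]), 0.6)]
scene plunger [(array([ 0.558, -0.248,  0.166]), 0.55)]
scene flask [(array([0.745, 0.238, 0.002]), 0.95)]
scene jar [(array([0.78 , 0.118, 0.   ]), 0.83)]
scene beaker [(array([ 0.778, -0.058, -0.002]), 0.96)]
top 27 [ 0.5679 -0.2341  0.1684] 0.1708
top dispenser [(array([ 0.556, -0.246,  0.008]), 0.58)]
top plunger [(array([ 0.558, -0.245,  0.169]), 0.4)]
top flask [(array([0.747, 0.244, 0.005]), 0.86)]
top jar [(array([0.783, 0.119, 0.001]), 0.97)]
top beaker [(array([ 0.779, -0.054, -0.   ]), 0.81)]
```

View pics/h_scene.png

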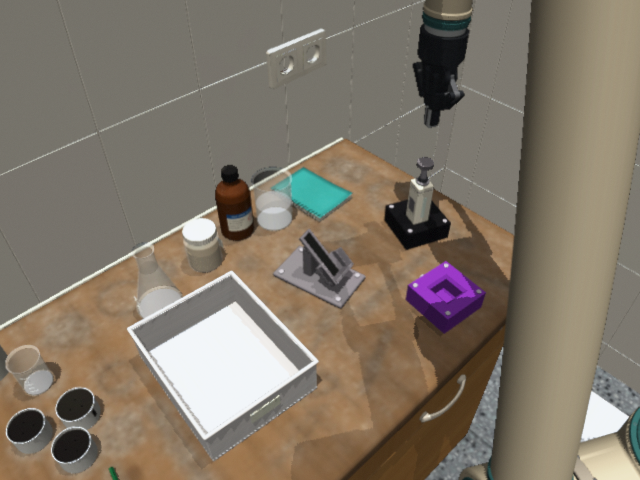

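The dispenser stands in the black dock at (420,205) with its plunger back up. The flask, jar and beaker have not moved, and the robot touches nothing.

```bash
python3 -c "
from rig import manip; print(manip.sign_off())"
```

```text
the job is handed in; nothing more can be done
None
```

I handed the job in at about 32 s; sign-off gave no verdict: after one re-seat the dispenser lay in the slanted rest at 45°, then stood in the black dock with its plunger held at the hard stop at about 21 N for 1 s, and it is now released with the plunger fully up and the flask, jar and beaker where they were.

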